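# Set a skiving knife in the sharpening clamp and ease the nut

### The arm

A 7-joint arm with a two-finger parallel gripper is mounted at the origin on the work surface. World frame = base frame: x ahead of the robot, y to its left, z up, the work surface at z = 0. Lengths are in m, angles in rad, forces in N, time in s.
With the tool pointing down it reaches from about 0.425 to 0.875 m from the base axis. Payload 4.7 kg.
Tool frame: the origin (TCP) lies midway between the tips of the shut fingers; the grasp point (between the pads) lies 19 mm behind it; x points along the fingers, y is the direction in which the jaws open and shut, and the axes are right-handed (so a half turn about x gives the same grasp; the last joint's range is limited). The gripper opens to 85 mm and grips with 20 to 120 N. Pads are 22 mm wide; open, the fingers measure 114 mm over their backs; the gripper's body (76 mm by 85 mm) begins 54 mm behind the grasp point. The pads swing forward as they close: fully open they stand 13 mm farther back than shut.
Start: joints at [-1.143, 0.321, -0.07, 1.45, 0.023, 1.371, -0.057], TCP at [0.261, 0.595, 0.231] pointing down, gripper open.
Joint ranges: [-2.86, 2.86], [-0.3, 2.09], [-1.38, 1.24], [0.06, 2.45], [-1.56, 4.7], [0.09, 2.05], [-2.69, 2.69]. Speed limits (rad/s): [2.57, 2.57, 3.14, 3.14, 3.14, 3.14, 3.14].

### API

Orientations are given as a unit quaternion [w, x, y, z].
In Python, from station import env, vision, boxes_of gives the robot as it stands. The module is installed in compiled form; this text tells all that it offers.
- The arm moves only by the tool servo_tool, never from a script. Its argument "plan" is a list of rows, each an object of numbers: "dx", "dy", "dz": the shift along the tool's x, y, z in m; "roll": the turn about the tool's x in rad. In form: [{"dx": .., "dy": .., "dz": .., "roll": ..}, ...]. A call has 1 to 5 rows; each row shifts and turns the pose as measured when the row begins, along the tool's axes as they then stand; what a row does not reach is not made up. A row lasts 1/12 s, in which the tool goes at most 41.7 mm and 7.16 degrees, less where a joint would pass 70% of its speed; a pose out of reach is approached as far as the arm can. A call is refused whole if a number of a shift passes 0.0417 or a number of a turn 0.125, either way. A call with a gripper value outside its range is refused whole. "hand" is the opening, from 0 (shut) to 1 (fully open), set as the call begins (left out, the last holds). The fingers move at their own pace and stop on an object; the grip force is fixed at half the most. Time passes only in rows, so rows that do not move let the fingers close. It gives the time, the measured TCP pose, the force and the opening at its end, in the units of the state.
- env.observe(): the state, without advancing time (a new reading comes with each control period).
- vision.read_camera(name): name is "side" or "top" or "wrist"; returns (picture, depth): 384x512x3 uint8, blue, green, red; 384x512 float32, m along the optical axis (not along the pixel's ray), 0 where there is no reading.
- vision.camera_params(name): a dict with "fx", "fy", "cx", "cy" (pixels), "world_from_camera" (4x4, takes a point from camera to world coordinates). Camera axes: x right, y down, z forward; pixel columns grow to the right and rows downward; lengths in m; the calibration is good to about 2 mm. A picture is of the moment at which its call begins: read the wrist's pose just before it. camera_params takes no time and is no camera call; for the wrist camera it gives the pose at the moment of the call.
- env.hand_in(): hands the job in, once; it reports no verdict.
Trained networks look in the newest picture that a camera, given by its name, has taken for a name from the list of things; names that differ only in an ending like _2 or _b are one class to them, and where a whole thing is asked for, a point or a joint stands for the part that bears it (a point fixed in the world has none). Each returns a list of dicts, best first, with "score" (0 to 1); they miss things now and then, are a little off and sometimes report something else, mostly with a low value. They report only what shows in the picture. A call takes as long as a camera call. They do not tell look-alikes from the thing itself.
- boxes_of(thing, camera): "position" ([column, row] in pixels, amid what is visible of it).
The state is a dict: "t": time; "joint_positions": joint angles; "qd": joint speeds; "effort": joint torques, N m; "eef_pos": TCP position; "ee_rot": TCP orientation; "force": force on the tool from outside, world axes, zero at the start; "ft_torque": the same for the moment, N m; "width": finger opening in m.
Only numpy, scipy, OpenCV 4.12 (cv2) and the standard library are available. Lean on these libraries where they do the work, as an engineer would, in place of code of your own. Each camera call takes 0.05 s, during which the arm holds its last target. There are 200 camera calls.

### The job

Set the skiving knife up for sharpening: slide its blade flat under the jaw plate of the sharpening clamp, between the guide pins, until the end of the wooden handle butts against the plate, and let go of it there. Then run the brass knurled nut down (clockwise) until it bottoms out and back it off a quarter turn, so that the knife can still be squared up, and finish still holding the nut at that setting between the fingers, with the knife still fully home. Leave the other things on the bench where they stand.

Things in the scene. Friction and masses are not known exactly. Their poses are not given: they have to be found in the camera images.
- knife: flat-backed skiving knife on the green 2 mm cutting mat. Origin: underside, centre line, where the blade leaves the handle; x along the blade, z up. Steel blade x 0 to 95 mm, 30 wide, 4 thick, tip corners rounded (r 9). Wooden handle x -100 to 0, 26 wide, 16 tall, underside flush with the blade's: its end face stands 12 mm over the blade
- knife_grip (a point): point to take the handle across its 26 mm width: 45 mm behind the knife's origin, 8 mm above its underside; axes as the knife's. The knife weighs 0.10 to 0.17 kg; its centre of mass is in the blade, 26 mm ahead of its origin, so it stays on the clamp's bed when let go fully home
- knife_tip (a point): the blade's tip, 95 mm ahead of the knife's origin, 2 mm above its underside
- clamp: sharpening clamp fixed to the bench, grey base, aluminium bed on top. Origin on the bench under the mouth; x = the way the knife slides in (to the robot's left, within 20 degrees), z up. Bed top at z 50 mm, x -20 (apron before the plate) to 64, y -59 to 33. Post, 120 tall, at x 146, y -13; parked stone along y 35 to 57, x -60 to 176, z under 34
- seat (a point): on the bed, mid-lane, under the jaw plate's front face, 50 mm above the clamp's origin; the knife's origin comes here when fully home; axes as the clamp's. Jaw plate: x 0 to 64 mm, y -56 to 30, 10 thick, front lower edge chamfered up by 4. Four 6 mm guide pins on the bed at x 8 and 56, y -20 and 20 leave a 34 mm lane. Nothing below the handle before the bed
- nut: brass knurled nut on the clamp's stud, axis upright at x 38, y -38 mm of the clamp. Origin: on the axis, at the jaw plate's top. Collar 24 mm across, 12 tall; above it the knurled head, 36 across, 12 to 30 mm above the origin, with a white mark on top towards its own x. The stud stands up to 14 mm out of its top
- nut_grip (a point): on the axis of the nut, at mid-height of its knurled head, 21 mm above the jaw plate's top, 86 mm above the bench when the nut is fully down
- nut_turn (a joint): angle of the nut, rad: 0 = bottomed out (hard stop), growing as it is backed off, anticlockwise from above. Starts at 3.4 to 5.2; stays where left (0.1 N m to turn). The jaw plate rises and sinks with the nut, 3 mm a turn: underside 4.5 mm above the bed at 0, 6.1 to 7.0 mm at the start
- glue_bottle: bystander: clear glass glue bottle, 52 mm across, 125 mm tall, paper label, white cap; origin under its middle
- edge_paint: bystander: amber jar of edge paint, 46 mm across, 75 mm tall, yellow cap; origin under its middle
- dye_jar: bystander: black dye jar with a bare metal cap, 60 mm across, 55 mm tall; origin under its middle
- rivet_cup: bystander: brown card cup, 64 mm across, 50 mm tall; origin under its middle
- thread_spool: bystander: tan thread spool, 44 mm across, 57 mm tall; origin under its middle
- hammer: bystander: small hammer lying down, 240 mm long, wooden handle; origin under its middle
- scissors: bystander: scissors with green ring handles lying flat, 160 mm long, 9 mm thick; origin under their middle
Things that resemble listed ones, but are neither listed nor needed, are in the scene too. Leave any black look-alike of the knife alone.

How it is judged:
On the way, in this order (a step that is already met when the one before it is completed fails the run):
1. the knife lies fully home in the clamp, let go (x of knife in the frame of seat above -0.005 m and y of knife in the frame of seat between -0.006 and 0.006 m and z of knife in the frame of seat between -0.005 and 0.005 m and angle between the x axis of knife and the x axis of clamp, either way round below 0.12 rad and contact force between the fingers and knife below 0.3 N), for 0.2 s.
2. the nut is bottomed out on the knife's clamp, the knife still home (value of joint nut_turn below 0.1 rad and x of knife in the frame of seat above -0.005 m), for 0.1 s.
At the end, for the whole second after the job is handed in: the nut stands 90 degrees (give or take 23) back from its stop, gripped by the fingers with over 3 N; the knife rests flat on the bed (within 5 mm) under the jaw plate, handle end within 5 mm of it, within 6 mm of the lane's middle and 7 degrees of its direction (value of joint nut_turn between 1.17 and 1.97 rad and contact force between the fingers and nut above 3 N and x of knife in the frame of seat above -0.005 m and y of knife in the frame of seat between -0.006 and 0.006 m and z of knife in the frame of seat between -0.005 and 0.005 m and angle between the x axis of knife and the x axis of clamp, either way round below 0.12 rad and linear speed of knife below 0.02 m/s); the arm keeps its last pose, push and grip.
It fails at once if another thing on the bench was moved by more than 30 mm (distance of any of glue_bottle, edge_paint, dye_jar, rivet_cup, thread_spool, hammer, scissors from where it was at the start of the episode above 0.03 m).
It also fails if it takes over 59 s, if anything falls off the work surface, if the arm or the gripper's body presses on something with over 40 N, if the wrist force passes 120 N, or if a joint passes its speed limit or range.

## Working session

There is one attempt and no reset: what is moved stays moved. The work goes in short steps, Python scripts to look and compute and a tool call to move; the robot and the scene stay as the last step left them, time stands still between calls to the robot, and variables do not carry over. Pictures are saved under pics/ and viewed, about 8 in all and at most 12, crops included, and the job is handed in when it is done.

Besides the shell and the picture viewer there is one more tool, called after "Emit:" as a command line: name --argument value ..., lists and objects as JSON in quotes. servo_tool: Moves the arm, as the interface text tells. Its arguments: {"type":"object","properties":{"plan":{"type":"array"},"hand":{"type":"number"}},"required":["plan"]}

```bash
mkdir -p pics; cat > h.py <<'E'
import numpy as np, cv2
from station import env, vision, boxes_of
def pix2w(cam,depth,u,v,P=None):
    P=P or vision.camera_params(cam); z=depth[int(round(v)),int(round(u))]
    p=np.array([(u-P['cx'])/P['fx']*z,(v-P['cy'])/P['fy']*z,z,1]); return (np.array(P['world_from_camera'])@p)[:3]
def cloud(depth,P):
    v,u=np.mgrid[0:384,0:512]; z=depth
    p=np.stack([(u-P['cx'])/P['fx']*z,(v-P['cy'])/P['fy']*z,z,np.ones_like(z)],-1)
    w=(p@np.array(P['world_from_camera']).T)[...,:3]; w[z==0]=np.nan; return w
E
python3 - <<'E'
from h import *
s=env.observe(); print({k:np.round(v,3).tolist() for k,v in s.items()})
out=[]
for c in ['top','side']:
    im,d=vision.read_camera(c); np.savez(c+'0.npz',im=im,d=d); out.append(im)
    print(c,np.round(np.array(vision.camera_params(c)['world_from_camera']),3).tolist())
    for n in ['knife','clamp','nut']:
        for b in boxes_of(n,c)[:4]:
            u,v=b['position']; print(c,n,round(b['score'],2),np.round([u,v]),np.round(pix2w(c,d,u,v),3))
cv2.imwrite('pics/a.png',cv2.resize(out[0],(800,600))); cv2.imwrite('pics/b.png',out[1])
E
```

```text
{'t': 0.0, 'joint_positions': [-1.143, 0.322, -0.07, 1.452, 0.023, 1.371, -0.057], 'qd': [0.0, -0.001, 0.0, -0.001, -0.001, 0.001, -0.0], 'effort': [-0.0, -49.359, -0.382, -31.433, 0.013, 0.012, -0.0], 'eef_pos': [0.261, 0.595, 0.23], 'ee_rot': [0.692, 0.145, 0.692, -0.146], 'force': [0.075, 0.742, -0.301], 'ft_torque': [-0.016, 0.041, -0.006], 'width': 0.085}
top [[0.022, -0.995, 0.096, 0.38], [-0.999, -0.019, 0.028, -0.081], [-0.026, -0.097, -0.995, 1.389], [0.0, 0.0, 0.0, 1.0]]
top knife 0.94 [324. 273.] [ 0.225 -0.301  0.003]
top knife 0.92 [401. 248.] [ 0.327 -0.592  0.006]
top knife 0.62 [314. 187.] [ 0.551 -0.262  0.016]
top clamp 0.91 [200. 200.] [0.489 0.17  0.066]
top nut 0.57 [202. 192.] [0.513 0.155 0.098]
side [[-0.902, -0.304, 0.308, -0.059], [-0.432, 0.632, -0.643, 1.062], [0.001, -0.713, -0.701, 1.299], [0.0, 0.0, 0.0, 1.0]]
side knife 0.77 [254. 161.] [ 0.563 -0.271  0.004]
side knife 0.61 [334. 183.] [ 0.229 -0.29   0.004]
```

View pics/a.png

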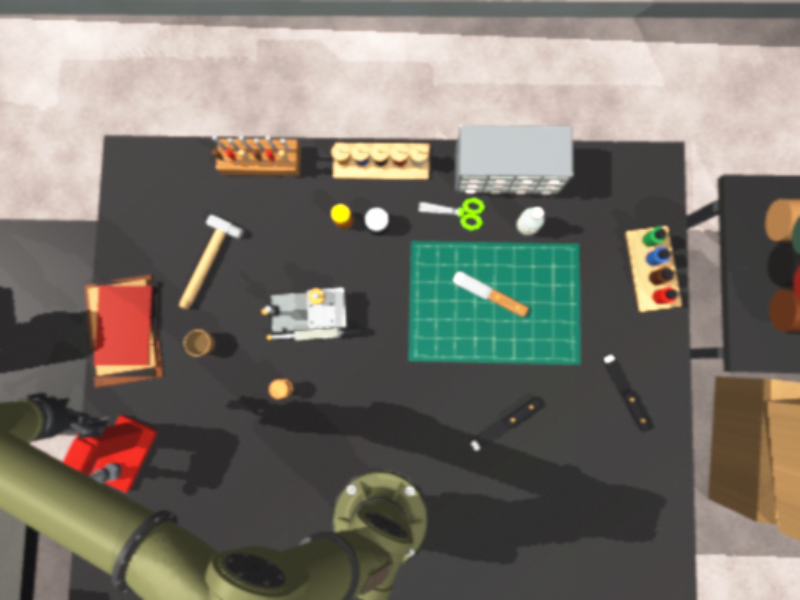

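View pics/b.png

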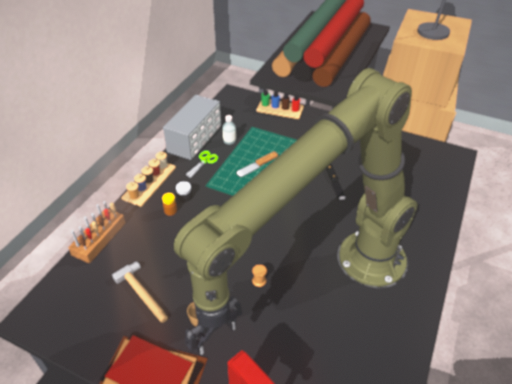

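Top view, from the 800x600 picture: the wooden knife lies on the green mat at (490,292), blade pointing up-left. The two black look-alikes are at (510,422) and (628,392), off the mat. The clamp is at (310,315) with its nut at (316,296). I choose the one on the mat with the wooden handle.

```bash
python3 - <<'E'
from h import *
f=np.load('top0.npz'); im,d=f['im'],f['d']; P=vision.camera_params('top'); w=cloud(d,P)
hsv=cv2.cvtColor(im,cv2.COLOR_BGR2HSV)
r=np.zeros(d.shape,bool); r[165:210,280:348]=1
nong=r&~((hsv[...,0]>60)&(hsv[...,0]<100)&(hsv[...,1]>60))
n,l,st,c=cv2.connectedComponentsWithStats(nong.astype(np.uint8))
for i in range(1,n):
    if st[i,4]>30: 
        m=l==i; pts=w[m]; print('knife comp',st[i],c[i],pts.mean(0))
        orange=m&(hsv[...,1]>90); wh=m&(hsv[...,1]<60)
        for nm,q in (('all',m),('handle',orange),('blade',wh)):
            uv=np.argwhere(q)[:,::-1].astype(np.float32); (cx,cy),(a,b),an=cv2.minAreaRect(uv)
            p=w[q]; mu=np.nanmean(p,0); _,_,vt=np.linalg.svd(p[:,:2]-mu[:2]); dd=vt[0]
            t=(p[:,:2]-mu[:2])@dd; print(nm,q.sum(),mu.round(4),dd.round(3),t.min().round(4),t.max().round(4),np.nanmedian(p[:,2]))
# clamp
W=w[170:230,160:240].reshape(-1,3)
h,e=np.histogram(W[:,2],np.arange(0,.13,.004)); print(list(zip(e.round(3),h)))
for lo,hi in ((.055,.075),(.04,.056),(.085,.105)):
    q=W[(W[:,2]>lo)&(W[:,2]<hi)]; 
    if len(q)>5: R=cv2.minAreaRect(q[:,:2].astype(np.float32)*1000); print(lo,len(q),np.median(q,0).round(4),R,cv2.boxPoints(R).round(0).tolist())
a=cv2.resize(im[165:225,150:230],(800,600),interpolation=cv2.INTER_CUBIC); cv2.imwrite('pics/c.png',a)
E
```

```text
knife comp [290 174  49  29 443] [313.21670429 187.75846501] [nan nan nan]Traceback (most recent call last):
  File "<stdin>", line 13, in <module>
    u, s, vh = gufunc(a, signature=signature)
               ~~~~~~^^^^^^^^^^^^^^^^^^^^^^^^
    raise LinAlgError("SVD did not converge")
numpy.linalg.LinAlgError: SVD did not converge
```

```bash
python3 - <<'E'
from h import *
f=np.load('top0.npz'); im,d=f['im'],f['d']; P=vision.camera_params('top'); w=cloud(d,P)
ok=np.isfinite(w[...,0]); print(P['fx'])
hsv=cv2.cvtColor(im,cv2.COLOR_BGR2HSV)
m=np.zeros(d.shape,bool); m[174:203,290:339]=1
m&=~((hsv[...,0]>60)&(hsv[...,0]<100)&(hsv[...,1]>60))
for nm,q in (('all',m),('handle',m&(hsv[...,1]>90)),('blade',m&(hsv[...,1]<60))):
    p=w[q&ok]; mu=p.mean(0); dd=np.linalg.svd(p[:,:2]-mu[:2],full_matrices=False)[2][0]
    t=(p[:,:2]-mu[:2])@dd; print(nm,q.sum(),len(p),mu.round(4),dd.round(3),t.min().round(4),t.max().round(4),np.median(p[:,2]))
W=w[170:230,160:240].reshape(-1,3); W=W[np.isfinite(W[:,0])]
h,e=np.histogram(W[:,2],np.arange(0,.13,.004)); print([(round(float(x),3),int(y)) for x,y in zip(e,h)])
for lo,hi in ((.055,.075),(.04,.056),(.085,.105)):
    q=W[(W[:,2]>lo)&(W[:,2]<hi)]
    if len(q)>5: R=cv2.minAreaRect(q[:,:2].astype(np.float32)*1000); print(lo,len(q),np.median(q,0).round(4),R,cv2.boxPoints(R).round(0).tolist())
cv2.imwrite('pics/c.png',cv2.resize(im[165:225,150:230],(800,600),interpolation=cv2.INTER_CUBIC))
E
```

```text
358.2712803106768
all 443 442 [ 0.5484 -0.2576  0.0096] [-0.45  -0.893] -0.0983 0.1034 0.008014064943560273
handle 187 186 [ 0.5255 -0.3025  0.0163] [0.455 0.89 ] -0.0503 0.049 0.0167709272540969
blade 223 223 [ 0.57   -0.2146  0.0049] [0.45  0.893] -0.0916 0.0502 0.0047634237168892035
[(0.0, 1313), (0.004, 257), (0.008, 145), (0.012, 258), (0.016, 126), (0.02, 44), (0.024, 68), (0.028, 96), (0.032, 55), (0.036, 9), (0.04, 9), (0.044, 38), (0.048, 74), (0.052, 34), (0.056, 11), (0.06, 87), (0.064, 156), (0.068, 72), (0.072, 20), (0.076, 13), (0.08, 16), (0.084, 11), (0.088, 9), (0.092, 25), (0.096, 35), (0.1, 5), (0.104, 8), (0.108, 3), (0.112, 4), (0.116, 3), (0.12, 3), (0.124, 1)]
0.055 346 [0.4921 0.142  0.0657] ((499.86614990234375, 193.641357421875), (86.77629852294922, 187.72250366210938), 1.632811188697815) [[454.0, 286.0], [459.0, 99.0], [546.0, 101.0], [541.0, 289.0]]
0.04 155 [0.4977 0.1081 0.0496] ((501.20684814453125, 134.4263458251953), (90.99568176269531, 81.12747192382812), 1.621479868888855) [[455.0, 174.0], [457.0, 93.0], [548.0, 95.0], [546.0, 176.0]]
0.085 78 [0.5238 0.1564 0.0964] ((514.1790771484375, 201.4914093017578), (34.51361846923828, 128.66058349609375), 13.327959060668945) [[483.0, 260.0], [512.0, 135.0], [546.0, 143.0], [516.0, 268.0]]
```

View pics/c.png

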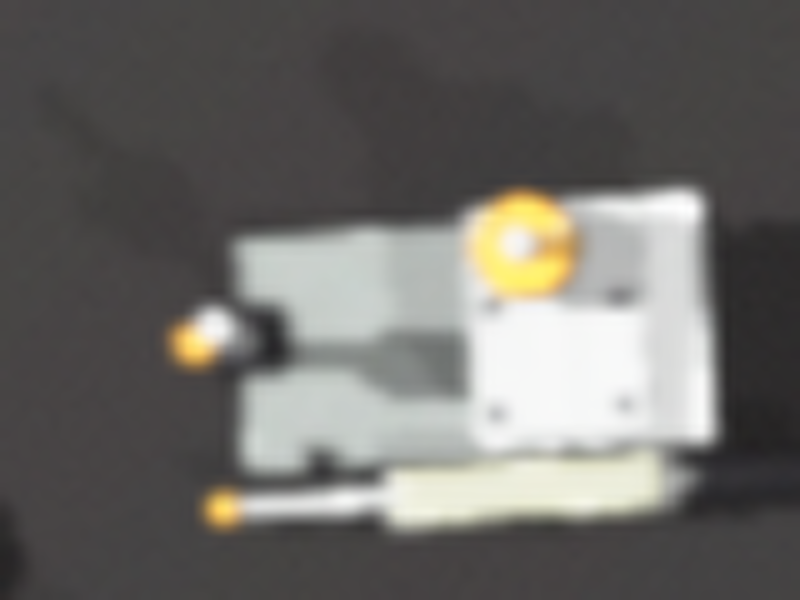

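The crop shows the plate (front face at the right, towards -y), the nut at crop (520,243), the pins at its corners, and the stone along the bottom. Next, a wrist view over the clamp for accuracy.

```bash
cat >> h.py <<'E'
from scipy.spatial.transform import Rotation as Ro
def tool():
    s=env.observe(); w,x,y,z=s['ee_rot']; return s,np.array(s['eef_pos']),Ro.from_quat([x,y,z,w])
def show():
    s,p,R=tool(); M=R.as_matrix(); print('t',round(s['t'],2),'p',p.round(4),'x',M[:,0].round(3),'yaw_y',round(float(np.arctan2(M[1,1],M[0,1])),3),'w',round(s['width'],4),'F',np.round(s['force'],1),'T',np.round(s['ft_torque'],2),'q',np.round(s['joint_positions'],2))
def plan(target,yaw=None,n=None,step=.04,p=None,R=None):
    """rows to reach target TCP; yaw: world angle of tool y (mod pi)"""
    if p is None: s,p,R=tool()
    target=np.array(target); M=R.as_matrix(); r=0
    if yaw is not None:
        dy=(yaw-np.arctan2(M[1,1],M[0,1])+np.pi/2)%np.pi-np.pi/2; r=-dy
    n=n or int(max(np.ceil(np.linalg.norm(target-p)/step),np.ceil(abs(r)/.124),1)); rows=[]
    for k in range(n):
        dl=R.inv().apply((target-p)/(n-k)).round(4); rr=round(r/(n-k),4); rows.append((*map(float,dl),rr))
        p=p+R.apply(dl); R=R*Ro.from_euler('x',rr); r-=rr
    for q in rows: print('{"dx":%g,"dy":%g,"dz":%g,"roll":%g}'%q)
    return p,R
E
python3 - <<'E'
from h import *
show(); s,p,R=tool(); C=np.array(vision.camera_params('wrist')['world_from_camera']); T=np.eye(4);T[:3,:3]=R.as_matrix();T[:3,3]=p
print((np.linalg.inv(T)@C).round(3), vision.camera_params('wrist')['fx'])
plan([.47,.10,.27],yaw=0.0)
E
```

```text
t 0.4 p [0.2614 0.5951 0.2312] x [-0. -0. -1.] yaw_y 1.157 w 0.0856 F [-0.1  0.6 -0.3] T [ 0.01 -0.04 -0.01] q [-1.14  0.32 -0.07  1.45  0.02  1.37 -0.06]
[[-0.001 -0.293  0.956 -0.144]
 [ 1.    -0.     0.001  0.   ]
 [-0.     0.956  0.293 -0.075]
 [ 0.     0.     0.     1.   ]] 343.26041613541344
{"dx":-0.0028,"dy":-0.0264,"dz":0.0279,"roll":0.0826}
{"dx":-0.0028,"dy":-0.024,"dz":0.0299,"roll":0.0826}
{"dx":-0.0028,"dy":-0.0214,"dz":0.0318,"roll":0.0827}
{"dx":-0.0028,"dy":-0.0187,"dz":0.0335,"roll":0.0826}
{"dx":-0.0028,"dy":-0.0159,"dz":0.0349,"roll":0.0827}
{"dx":-0.0027,"dy":-0.013,"dz":0.0361,"roll":0.0826}
{"dx":-0.0028,"dy":-0.01,"dz":0.0371,"roll":0.0827}
{"dx":-0.0027,"dy":-0.0069,"dz":0.0378,"roll":0.0826}
{"dx":-0.0028,"dy":-0.0037,"dz":0.0382,"roll":0.0827}
{"dx":-0.0027,"dy":-0.0006,"dz":0.0384,"roll":0.0826}
{"dx":-0.0028,"dy":0.0026,"dz":0.0383,"roll":0.0827}
{"dx":-0.0027,"dy":0.0058,"dz":0.0379,"roll":0.0826}
{"dx":-0.0028,"dy":0.0089,"dz":0.0373,"roll":0.0827}
{"dx":-0.0027,"dy":0.0119,"dz":0.0365,"roll":0.0826}
```

```bash
python3 - <<'E'
from h import *
plan([.49,.2,.27],yaw=0.0,n=12)
E
```

```text
{"dx":-0.0032,"dy":-0.0225,"dz":0.0307,"roll":0.0964}
{"dx":-0.0032,"dy":-0.0194,"dz":0.0327,"roll":0.0964}
{"dx":-0.0032,"dy":-0.0162,"dz":0.0344,"roll":0.0964}
{"dx":-0.0032,"dy":-0.0128,"dz":0.0358,"roll":0.0964}
{"dx":-0.0032,"dy":-0.0093,"dz":0.0369,"roll":0.0964}
{"dx":-0.0033,"dy":-0.0057,"dz":0.0376,"roll":0.0964}
{"dx":-0.0032,"dy":-0.0021,"dz":0.038,"roll":0.0964}
{"dx":-0.0033,"dy":0.0016,"dz":0.038,"roll":0.0964}
{"dx":-0.0032,"dy":0.0053,"dz":0.0377,"roll":0.0965}
{"dx":-0.0033,"dy":0.0089,"dz":0.037,"roll":0.0964}
{"dx":-0.0032,"dy":0.0124,"dz":0.0359,"roll":0.0965}
{"dx":-0.0033,"dy":0.0158,"dz":0.0346,"roll":0.0964}
```

Emit:
servo_tool --plan '[{"dx":-0.003,"dy":-0.0225,"dz":0.0305,"roll":0.096},{"dx":-0.003,"dy":-0.0195,"dz":0.0325,"roll":0.096},{"dx":-0.003,"dy":-0.016,"dz":0.0345,"roll":0.096},{"dx":-0.003,"dy":-0.013,"dz":0.036,"roll":0.096},{"dx":-0.003,"dy":-0.0095,"dz":0.037,"roll":0.096}]'

```text
t: 0.82
eef_pos: [0.3495, 0.4332, 0.2429]
ee_rot: [0.635, 0.305, 0.64, -0.306]
force: [1.2, 0.3, 0.1]
width: 0.0858
```

Emit:
servo_tool --plan '[{"dx":-0.003,"dy":-0.0055,"dz":0.0375,"roll":0.096},{"dx":-0.003,"dy":-0.002,"dz":0.038,"roll":0.096},{"dx":-0.003,"dy":0.0015,"dz":0.038,"roll":0.096},{"dx":-0.003,"dy":0.005,"dz":0.0375,"roll":0.096},{"dx":-0.003,"dy":0.009,"dz":0.037,"roll":0.096}]'

```text
t: 1.23
eef_pos: [0.4467, 0.2596, 0.2587]
ee_rot: [0.539, 0.455, 0.544, -0.454]
force: [1.7, 0.1, 0.2]
width: 0.0853
```

Emit:
servo_tool --plan '[{"dx":-0.003,"dy":0.0125,"dz":0.036,"roll":0.096},{"dx":-0.003,"dy":0.016,"dz":0.0345,"roll":0.096},{"dx":0},{"dx":0}]'

```text
invalid input
```

```bash
python3 - <<'E'
from h import *
show(); P=vision.camera_params('wrist'); im,d=vision.read_camera('wrist'); show()
np.savez('w1.npz',im=im,d=d,M=P['world_from_camera']); cv2.imwrite('pics/d.png',im)
w=cloud(d,P)
for n in ['clamp','nut']:
    for b in boxes_of(n,'wrist')[:3]: u,v=b['position']; print(n,round(b['score'],2),np.round([u,v]),pix2w('wrist',d,u,v,P).round(4))
E
```

```text
t 1.23 p [0.4467 0.2596 0.2587] x [-0.005  0.005 -1.   ] yaw_y 0.174 w 0.0853 F [1.7 0.1 0.2] T [ 0.02 -0.1  -0.  ] q [-0.81  0.02  0.24  1.74 -0.01  1.38 -0.39]
t 1.28 p [0.4523 0.2502 0.2597] x [-0.001  0.001 -1.   ] yaw_y 0.157 w 0.0853 F [ 3.5 -6.7  1.1] T [-0.45 -0.21  0.01] q [-0.81  0.02  0.26  1.74 -0.01  1.38 -0.39]
clamp 0.16 [493.  29.] [0.6582 0.4317 0.0255]
nut 0.95 [311. 277.] [0.5193 0.1665 0.0975]
```

View pics/d.png

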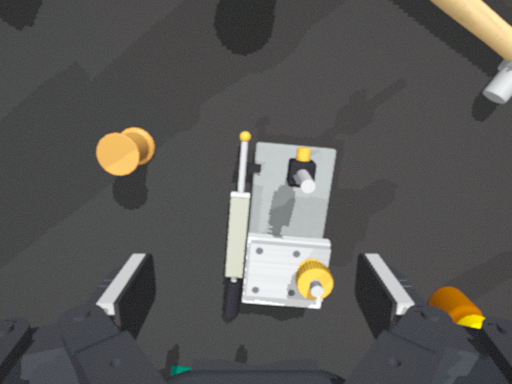

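The wrist view shows the clamp from above: plate around (288,270), nut (314,280), stone (237,240), post (303,175). The arm was still settling when it was taken, so I'll move closer and look again at rest.

```bash
python3 - <<'E'
from h import *
plan([.49,.17,.25],yaw=0.0)
E
```

```text
{"dx":0.0028,"dy":0.0087,"dz":0.0312,"roll":0.057}
{"dx":0.0028,"dy":0.0105,"dz":0.0306,"roll":0.057}
{"dx":0.0028,"dy":0.0121,"dz":0.0301,"roll":0.057}
```

Emit:
servo_tool --plan '[{"dx":0.003,"dy":0.0085,"dz":0.031,"roll":0.057},{"dx":0.003,"dy":0.0105,"dz":0.0305,"roll":0.057},{"dx":0.003,"dy":0.012,"dz":0.03,"roll":0.057},{"dx":0,"dy":0,"dz":0,"roll":0},{"dx":0,"dy":0,"dz":0,"roll":0}]'

```text
t: 1.8
eef_pos: [0.4884, 0.1752, 0.249]
ee_rot: [0.498, 0.499, 0.505, -0.497]
force: [-0.2, 1.6, 1.1]
width: 0.0854
```

```bash
python3 - <<'E'
from h import *
show(); P=vision.camera_params('wrist'); im,d=vision.read_camera('wrist'); show()
np.savez('w2.npz',im=im,d=d,M=P['world_from_camera']); cv2.imwrite('pics/e.png',im)
w=cloud(d,P); nb=None
for n in ['nut']:
    for b in boxes_of(n,'wrist')[:3]: u,v=b['position']; print(n,round(b['score'],2),np.round([u,v]),pix2w('wrist',d,u,v,P).round(4))
W=w.reshape(-1,3); W=W[np.isfinite(W[:,0])&(abs(W[:,0]-.5)<.1)&(W[:,1]>.05)&(W[:,1]<.32)]
h,e=np.histogram(W[:,2],np.arange(.03,.12,.002)); print([(round(float(x),3),int(y)) for x,y in zip(e,h) if y>20])
np.save('W2.npy',W)
for nm,lo,hi in (('base',.02,.045),('bed',.046,.054),('plate',.061,.073),('nuthead',.088,.101)):
    q=W[(W[:,2]>lo)&(W[:,2]<hi)]
    if nm=='plate': q=q[q[:,1]<.2]
    if len(q)>5: R=cv2.minAreaRect(q[:,:2].astype(np.float32)*1000); print(nm,len(q),np.median(q,0).round(4),[np.round(x,1) for x in R],cv2.boxPoints(R).round(1).tolist())
E
```

```text
t 1.8 p [0.4884 0.1752 0.249 ] x [-0.005  0.009 -1.   ] yaw_y 0.008 w 0.0854 F [-0.2  1.6  1.1] T [0.04 0.05 0.09] q [-0.72  0.03  0.34  1.76 -0.02  1.36 -0.37]
t 1.85 p [0.4886 0.1744 0.2489] x [-0.004  0.008 -1.   ] yaw_y 0.007 w 0.0854 F [ 0.  -1.  -1.2] T [-0.03 -0.08  0.01] q [-0.72  0.03  0.34  1.76 -0.02  1.36 -0.37]
nut 0.69 [290. 189.] [0.52   0.165  0.0963]
nut 0.15 [257. 149.] [0.4897 0.1884 0.0155]
[(0.03, 625), (0.032, 1251), (0.034, 57), (0.04, 39), (0.042, 28), (0.044, 32), (0.046, 31), (0.048, 119), (0.05, 1001), (0.052, 127), (0.058, 27), (0.06, 34), (0.062, 36), (0.064, 169), (0.066, 3264), (0.068, 679), (0.074, 44), (0.076, 123), (0.078, 89), (0.08, 369), (0.082, 306), (0.084, 26), (0.088, 23), (0.092, 33), (0.094, 110), (0.096, 777), (0.098, 144), (0.106, 30), (0.108, 126), (0.11, 21)]
base 3205 [0.4413 0.168  0.0316] [array([486.7, 174.9]), array([115.1, 234.9]), np.float64(5.0)] [[419.0, 286.8999938964844], [439.70001220703125, 52.900001525878906], [554.2999877929688, 63.0], [533.7000122070312, 297.0]]
bed 1278 [0.5023 0.1071 0.051 ] [array([501.5, 140. ]), array([92., 85.]), np.float64(4.8)] [[452.1000061035156, 178.60000610351562], [459.20001220703125, 93.9000015258789], [550.7999877929688, 101.5], [543.7999877929688, 186.1999969482422]]
plate 4169 [0.4909 0.1524 0.0673] [array([500.6, 150.3]), array([86.2, 64.6]), np.float64(4.8)] [[455.0, 178.89999389648438], [460.3999938964844, 114.5], [546.2000122070312, 121.5999984741211], [540.9000244140625, 186.10000610351562]]
nuthead 1113 [0.5237 0.1619 0.0971] [array([514.9, 203.2]), array([ 36.8, 129.2]), np.float64(12.9)] [[482.5, 262.1000061035156], [511.3999938964844, 136.10000610351562], [547.2000122070312, 144.3000030517578], [518.2999877929688, 270.29998779296875]]
```

View pics/e.png

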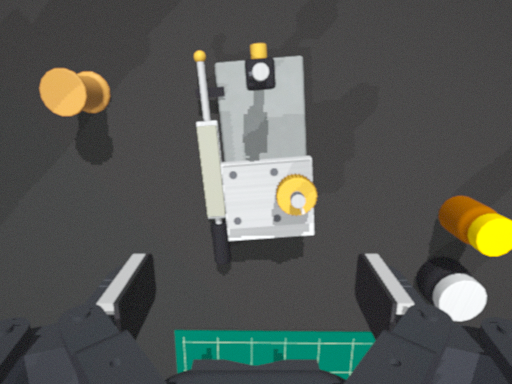

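The plate fits at 86.2 x 64.6 mm (given 86 x 64), turned 4.8°, and the plate and the bed give the same clamp origin, (0.4904, 0.1172). The picture shows the plate at (268,197), the nut at (296,195) and the mat's edge at the bottom. Next, over the knife.

```bash
python3 - <<'E'
from h import *
plan([.5277,-.298,.16],yaw=-.469,n=12)
E
```

```text
{"dx":0.0071,"dy":0.003,"dz":0.0395,"roll":0.0398}
{"dx":0.0071,"dy":0.0045,"dz":0.0394,"roll":0.0398}
{"dx":0.0071,"dy":0.0061,"dz":0.0392,"roll":0.0398}
{"dx":0.0071,"dy":0.0077,"dz":0.0389,"roll":0.0398}
{"dx":0.007,"dy":0.0092,"dz":0.0385,"roll":0.0398}
{"dx":0.0071,"dy":0.0107,"dz":0.0381,"roll":0.0398}
{"dx":0.007,"dy":0.0122,"dz":0.0377,"roll":0.0398}
{"dx":0.0071,"dy":0.0137,"dz":0.0372,"roll":0.0398}
{"dx":0.007,"dy":0.0152,"dz":0.0366,"roll":0.0398}
{"dx":0.0071,"dy":0.0167,"dz":0.036,"roll":0.0398}
{"dx":0.007,"dy":0.0181,"dz":0.0352,"roll":0.0397}
{"dx":0.0071,"dy":0.0194,"dz":0.0345,"roll":0.0398}
```

Emit:
servo_tool --plan '[{"dx":0.007,"dy":0.003,"dz":0.0395,"roll":0.04},{"dx":0.007,"dy":0.0045,"dz":0.0395,"roll":0.04},{"dx":0.007,"dy":0.006,"dz":0.039,"roll":0.04},{"dx":0.007,"dy":0.0075,"dz":0.039,"roll":0.04},{"dx":0.007,"dy":0.009,"dz":0.0385,"roll":0.04}]'

```text
t: 2.32
eef_pos: [0.5062, -0.0057, 0.212]
ee_rot: [0.454, 0.542, 0.463, -0.535]
force: [0.4, -0.4, 0.2]
width: 0.0853
```

Emit:
servo_tool --plan '[{"dx":0.007,"dy":0.0105,"dz":0.038,"roll":0.04},{"dx":0.007,"dy":0.012,"dz":0.0375,"roll":0.04},{"dx":0.007,"dy":0.0135,"dz":0.037,"roll":0.04},{"dx":0.007,"dy":0.015,"dz":0.0365,"roll":0.04},{"dx":0.007,"dy":0.0165,"dz":0.036,"roll":0.04}]'

```text
t: 2.73
eef_pos: [0.5317, -0.1986, 0.1732]
ee_rot: [0.401, 0.584, 0.411, -0.573]
force: [1.2, 0.3, -0.2]
width: 0.0857
```

Emit:
servo_tool --plan '[{"dx":0.007,"dy":0.018,"dz":0.035,"roll":0.04},{"dx":0.007,"dy":0.0195,"dz":0.0345,"roll":0.04},{"dx":0,"dy":0,"dz":0,"roll":0},{"dx":0,"dy":0,"dz":0,"roll":0}]'

```text
t: 3.07
eef_pos: [0.5431, -0.283, 0.1538]
ee_rot: [0.377, 0.599, 0.387, -0.592]
force: [1.1, 0.8, -0.7]
width: 0.0852
```

```bash
cat > kn.py <<'E'
from h import *
show(); P=vision.camera_params('wrist'); im,d=vision.read_camera('wrist')
cv2.imwrite('pics/k.png',im); w=cloud(d,P); hsv=cv2.cvtColor(im,cv2.COLOR_BGR2HSV)
for b in boxes_of('knife','wrist')[:3]: u,v=b['position']; print('box',round(b['score'],2),np.round([u,v]),pix2w('wrist',d,u,v,P).round(4))
near=np.hypot(w[...,0]-.54,w[...,1]+.27)<.14
h=near&(hsv[...,0]>4)&(hsv[...,0]<28)&(hsv[...,1]>90)&(w[...,2]>.012)&(w[...,2]<.025)
b=near&(hsv[...,1]<60)&(hsv[...,2]>110)&(w[...,2]>.0045)&(w[...,2]<.012)
for nm,q in(('handle',h),('blade',b)):
    n,l,st,c=cv2.connectedComponentsWithStats(q.astype(np.uint8)); q=l==1+np.argmax(st[1:,4]); p=w[q]
    R=cv2.minAreaRect(p[:,:2].astype(np.float32)*1000); dd=np.linalg.svd(p[:,:2]-p[:,:2].mean(0),full_matrices=False)[2][0]
    print(nm,len(p),np.median(p[:,2]).round(4),[np.round(x,1) for x in R],dd.round(4),np.round(np.argwhere(q).mean(0)))
E
python3 kn.py
```

```text
t 3.07 p [ 0.5431 -0.283   0.1538] x [ 0.001  0.017 -1.   ] yaw_y -0.43 w 0.0852 F [ 1.1  0.8 -0.7] T [ 0.04 -0.03  0.02] q [-0.15  0.35  0.73  1.67 -0.26  1.23  0.22]
box 0.87 [249. 133.] [ 0.5554 -0.243   0.0064]
handle 3200 0.0189 [array([ 527.4, -300.9]), array([99.3, 25.6]), np.float64(63.4)] [-0.4489 -0.8936] [206. 248.]
blade 4420 0.0072 [array([ 571.1, -214.5]), array([95.1, 30.9]), np.float64(63.4)] [-0.4474 -0.8944] [ 90. 252.]
```

View pics/k.png

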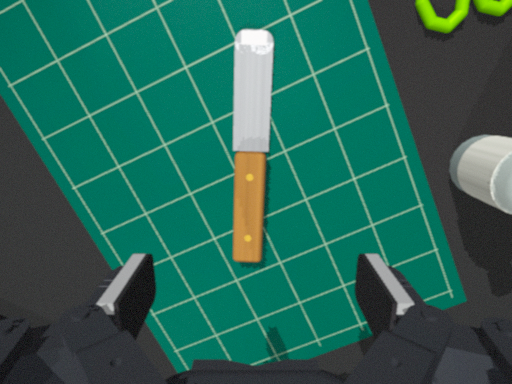

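The chosen knife matches its given sizes (handle 99 x 26, blade 95 x 31 mm): handle at (248,206), blade at (252,90) on the mat. Nothing stands near it. Descending to the grip.

```bash
python3 - <<'E'
from h import *
p,R=plan([.531,-.2941,.05],yaw=-.4644,n=4); print(); plan([.531,-.2941,.004],n=4,p=p,R=R)
E
```

```text
{"dx":0.026,"dy":-0.0013,"dz":0.0044,"roll":0.0091}
{"dx":0.026,"dy":-0.0012,"dz":0.0044,"roll":0.0091}
{"dx":0.026,"dy":-0.0012,"dz":0.0044,"roll":0.0091}
{"dx":0.026,"dy":-0.0012,"dz":0.0045,"roll":0.0091}

{"dx":0.0115,"dy":0.0001,"dz":0.0002,"roll":0}
{"dx":0.0115,"dy":0.0001,"dz":0.0002,"roll":0}
{"dx":0.0115,"dy":0.0001,"dz":0.0001,"roll":0}
{"dx":0.0114,"dy":0,"dz":0.0002,"roll":0}
```

Emit:
servo_tool --plan '[{"dx":0.026,"dy":-0.001,"dz":0.0045,"roll":0.009},{"dx":0.026,"dy":-0.001,"dz":0.0045,"roll":0.009},{"dx":0.026,"dy":-0.001,"dz":0.0045,"roll":0.009},{"dx":0.015,"dy":-0.001,"dz":0.0045,"roll":0.009},{"dx":0,"dy":0,"dz":0,"roll":0}]'

```text
t: 3.58
eef_pos: [0.5397, -0.2823, 0.0615]
ee_rot: [0.373, 0.606, 0.382, -0.59]
force: [0.5, 1.2, -0.2]
width: 0.0855
```

```bash
python3 - <<'E'
from h import *
show(); plan([.531,-.2941,.004],yaw=-.4644,n=5)
E
```

```text
t 3.58 p [ 0.5397 -0.2823  0.0615] x [ 0.011  0.023 -1.   ] yaw_y -0.445 w 0.0855 F [ 0.5  1.2 -0.2] T [-0.04  0.08 -0.03] q [-0.11  0.44  0.69  1.76 -0.35  1.06  0.27]
{"dx":0.0114,"dy":-0.0006,"dz":0.0032,"roll":0.004}
{"dx":0.0114,"dy":-0.0005,"dz":0.0032,"roll":0.004}
{"dx":0.0115,"dy":-0.0005,"dz":0.0031,"roll":0.004}
{"dx":0.0114,"dy":-0.0005,"dz":0.0032,"roll":0.0039}
{"dx":0.0115,"dy":-0.0006,"dz":0.0031,"roll":0.004}
```

Emit:
servo_tool --plan '[{"dx":0,"dy":-0.001,"dz":0.007,"roll":0.008},{"dx":0,"dy":-0.001,"dz":0.007,"roll":0.008},{"dx":0.01,"dy":-0.001,"dz":0.003,"roll":0.004},{"dx":0.01,"dy":0,"dz":0,"roll":0},{"dx":0.01,"dy":0,"dz":0,"roll":0}]'

```text
t: 4.0
eef_pos: [0.5357, -0.2924, 0.0359]
ee_rot: [0.371, 0.611, 0.377, -0.589]
force: [-0.2, 0.3, -0.2]
width: 0.0855
```

```bash
python3 - <<'E'
from h import *
show(); plan([.531,-.2941,.004],yaw=-.4644,n=5)
E
```

```text
t 4.0 p [ 0.5357 -0.2924  0.0359] x [ 0.023  0.023 -0.999] yaw_y -0.456 w 0.0855 F [-0.2  0.3 -0.2] T [ 0.01  0.01 -0.03] q [-0.08  0.47  0.68  1.79 -0.38  1.01  0.3 ]
{"dx":0.0063,"dy":-0.0008,"dz":0.0009,"roll":0.0016}
{"dx":0.0063,"dy":-0.0007,"dz":0.0009,"roll":0.0016}
{"dx":0.0064,"dy":-0.0008,"dz":0.0009,"roll":0.0016}
{"dx":0.0063,"dy":-0.0007,"dz":0.0009,"roll":0.0016}
{"dx":0.0064,"dy":-0.0008,"dz":0.001,"roll":0.0017}
```

Emit:
servo_tool --plan '[{"dx":0.011,"dy":-0.001,"dz":0.0015,"roll":0.003},{"dx":0.01,"dy":-0.0015,"dz":0.001,"roll":0.003},{"dx":0.008,"dy":-0.0015,"dz":0.001,"roll":0.003},{"dx":0.004,"dy":-0.001,"dz":0.001,"roll":0},{"dx":0,"dy":0,"dz":0,"roll":0}]'

```text
t: 4.42
eef_pos: [0.5279, -0.2923, -0.004]
ee_rot: [0.367, 0.612, 0.375, -0.592]
force: [0.0, 0.7, 0.4]
width: 0.0856
```

```bash
python3 - <<'E'
from h import *
show(); plan([.531,-.2941,.004],yaw=-.4644,n=3)
E
```

```text
t 4.42 p [ 0.5279 -0.2923 -0.004 ] x [ 0.019  0.025 -1.   ] yaw_y -0.466 w 0.0856 F [0.  0.7 0.4] T [-0.02  0.03  0.01] q [-0.05  0.52  0.66  1.82 -0.42  0.94  0.33]
{"dx":-0.0027,"dy":0.0012,"dz":-0,"roll":-0.0006}
{"dx":-0.0026,"dy":0.0012,"dz":-0,"roll":-0.0005}
{"dx":-0.0027,"dy":0.0012,"dz":-0.0001,"roll":-0.0006}
```

Emit:
servo_tool --plan '[{"dx":-0.005,"dy":0.002,"dz":0,"roll":0},{"dx":-0.005,"dy":0.001,"dz":0,"roll":0},{"dx":0,"dy":0,"dz":0,"roll":0}]'

```text
t: 4.67
eef_pos: [0.5301, -0.2943, 0.0064]
ee_rot: [0.367, 0.612, 0.375, -0.592]
force: [-0.1, -1.3, 0.8]
width: 0.0852
```

```bash
python3 - <<'E'
from h import *
show()
E
```

```text
t 4.67 p [ 0.5301 -0.2943  0.0064] x [ 0.017  0.025 -1.   ] yaw_y -0.467 w 0.0852 F [-0.1 -1.3  0.8] T [-0.05  0.04  0.01] q [-0.06  0.51  0.67  1.81 -0.41  0.96  0.32]
```

Emit:
servo_tool --hand 0 --plan '[{"dx":0.002,"dy":0,"dz":0,"roll":0},{"dx":0,"dy":0,"dz":0,"roll":0},{"dx":0,"dy":0,"dz":0,"roll":0},{"dx":0,"dy":0,"dz":0,"roll":0},{"dx":0,"dy":0,"dz":0,"roll":0}]'

```text
t: 5.08
eef_pos: [0.5322, -0.2949, 0.0068]
ee_rot: [0.368, 0.613, 0.374, -0.591]
force: [-0.4, 0.4, 9.6]
width: 0.0257
```

Emit:
servo_tool --plan '[{"dx":0,"dy":0,"dz":0,"roll":0},{"dx":0,"dy":0,"dz":0,"roll":0}]'

```text
t: 5.25
eef_pos: [0.5325, -0.2951, 0.0072]
ee_rot: [0.368, 0.613, 0.374, -0.591]
force: [-0.2, -0.0, -0.5]
width: 0.0245
```

```bash
python3 - <<'E'
from h import *
show()
E
```

```text
t 5.25 p [ 0.5325 -0.2951  0.0072] x [ 0.022  0.023 -0.999] yaw_y -0.466 w 0.0245 F [-0.2 -0.  -0.5] T [-0.07  0.03 -0.04] q [-0.06  0.51  0.67  1.8  -0.41  0.96  0.32]
```

Emit:
servo_tool --plan '[{"dx":-0.012,"dy":0,"dz":0,"roll":0},{"dx":-0.02,"dy":0,"dz":0,"roll":0},{"dx":-0.025,"dy":0,"dz":0,"roll":0},{"dx":-0.02,"dy":0,"dz":0,"roll":0},{"dx":-0.01,"dy":0,"dz":0,"roll":0}]'

```text
t: 5.67
eef_pos: [0.5262, -0.2955, 0.0945]
ee_rot: [0.365, 0.61, 0.377, -0.594]
force: [-0.0, 0.3, -0.7]
width: 0.024
```

```bash
cp kn.py kn2.py; python3 - <<'E'
from h import *
show(); plan([.5056,-.0642,.11],yaw=.084,n=10)
E
```

```text
t 5.67 p [ 0.5262 -0.2955  0.0945] x [ 0.011  0.026 -1.   ] yaw_y -0.466 w 0.024 F [-0.   0.3 -0.7] T [-0.19 -0.    0.03] q [-0.11  0.39  0.73  1.75 -0.32  1.12  0.26]
{"dx":-0.001,"dy":-0.0122,"dz":-0.0198,"roll":-0.055}
{"dx":-0.001,"dy":-0.0111,"dz":-0.0204,"roll":-0.055}
{"dx":-0.001,"dy":-0.01,"dz":-0.021,"roll":-0.0551}
{"dx":-0.0009,"dy":-0.0088,"dz":-0.0215,"roll":-0.055}
{"dx":-0.001,"dy":-0.0077,"dz":-0.022,"roll":-0.0551}
{"dx":-0.0009,"dy":-0.0064,"dz":-0.0223,"roll":-0.055}
{"dx":-0.001,"dy":-0.0052,"dz":-0.0227,"roll":-0.0551}
{"dx":-0.0009,"dy":-0.0039,"dz":-0.0229,"roll":-0.055}
{"dx":-0.001,"dy":-0.0027,"dz":-0.0231,"roll":-0.0551}
{"dx":-0.0009,"dy":-0.0014,"dz":-0.0232,"roll":-0.055}
```

Emit:
servo_tool --plan '[{"dx":-0.001,"dy":-0.012,"dz":-0.02,"roll":-0.055},{"dx":-0.001,"dy":-0.011,"dz":-0.0205,"roll":-0.055},{"dx":-0.001,"dy":-0.01,"dz":-0.021,"roll":-0.055},{"dx":-0.001,"dy":-0.009,"dz":-0.0215,"roll":-0.055},{"dx":-0.001,"dy":-0.0075,"dz":-0.022,"roll":-0.055}]'

```text
t: 6.08
eef_pos: [0.5155, -0.1854, 0.1072]
ee_rot: [0.449, 0.554, 0.45, -0.537]
force: [-0.3, 0.3, -1.2]
width: 0.0244
```

Emit:
servo_tool --plan '[{"dx":-0.001,"dy":-0.0065,"dz":-0.0225,"roll":-0.055},{"dx":-0.001,"dy":-0.005,"dz":-0.0225,"roll":-0.055},{"dx":-0.001,"dy":-0.004,"dz":-0.023,"roll":-0.055},{"dx":0,"dy":-0.0025,"dz":-0.015,"roll":-0.055},{"dx":0,"dy":0,"dz":-0.008,"roll":-0.03}]'

```text
t: 6.5
eef_pos: [0.5041, -0.0851, 0.1123]
ee_rot: [0.518, 0.49, 0.519, -0.472]
force: [0.1, -0.1, -0.8]
width: 0.0241
```

Emit:
servo_tool --plan '[{"dx":0,"dy":0,"dz":0,"roll":0}]'

```text
t: 6.58
eef_pos: [0.504, -0.0831, 0.1123]
ee_rot: [0.519, 0.489, 0.52, -0.47]
force: [0.3, 0.1, -1.2]
width: 0.0238
```

```bash
cat > kn2.py <<'E'
from h import *
O=np.array([.4904,.1172,.05]); th=np.radians(4.85); xc=np.array([-np.sin(th),np.cos(th),0]); yc=np.array([-np.cos(th),-np.sin(th),0])
def toc(p): return np.stack([(p-O)@xc,(p-O)@yc,p[...,2]-.05],-1)
def look(save=None):
    show(); s,tp,R=tool(); P=vision.camera_params('wrist'); im,d=vision.read_camera('wrist')
    if save: cv2.imwrite(save,im)
    w=cloud(d,P); hsv=cv2.cvtColor(im,cv2.COLOR_BGR2HSV); c=toc(w); t=toc(tp)
    near=(abs(c[...,1]-t[1])<.05)&(abs(c[...,2]-t[2])<.06)
    h=near&(hsv[...,0]>4)&(hsv[...,0]<28)&(hsv[...,1]>90)&(c[...,0]>t[0]-.08)&(c[...,0]<t[0]+.06)
    b=near&(hsv[...,1]<60)&(hsv[...,2]>110)&(c[...,0]>t[0]+.047)&(c[...,0]<t[0]+.15)&(c[...,2]-t[2]<.012)&(c[...,2]-t[2]>-.03)
    print('TCP clamp',t.round(4),'yaw rel',round(float(np.arctan2(R.as_matrix()[1,1],R.as_matrix()[0,1])-th),4))
    for nm,q in(('handle',h),('blade',b)):
        if q.sum()<50: print(nm,'none'); continue
        n,l,st,_=cv2.connectedComponentsWithStats(q.astype(np.uint8)); q=l==1+np.argmax(st[1:,4]); p=c[q]
        Rr=cv2.minAreaRect(p[:,:2].astype(np.float32)*1000); dd=np.linalg.svd(p[:,:2]-p[:,:2].mean(0),full_matrices=False)[2][0]; dd*=np.sign(dd[0])
        pl=np.linalg.lstsq(np.c_[p[:,:2],np.ones(len(p))],p[:,2],rcond=None)[0]
        print(nm,len(p),'x',np.percentile(p[:,0],[1,99]).round(4),'y',np.median(p[:,1]).round(4),'z',np.median(p[:,2]).round(4),'slope xy',pl[:2].round(3),'ang',np.degrees(np.arctan2(dd[1],dd[0])).round(2),[np.round(x,1) for x in Rr],np.round(np.argwhere(q).mean(0)))
    return im,d,c
if __name__=='__main__': look('pics/k2.png')
E
python3 kn2.py
```

```text
t 6.58 p [ 0.504  -0.0831  0.1123] x [ 0.016  0.021 -1.   ] yaw_y 0.08 w 0.0238 F [ 0.3  0.1 -1.2] T [-0.13 -0.02 -0.01] q [-0.42  0.12  0.58  1.97 -0.1   1.07  0.29]
TCP clamp [-0.2007  0.0034  0.0623] yaw rel -0.0046
handle 11152 x [-0.2473 -0.1589] y 0.0035 z 0.0742 slope xy [-0.026 -0.01 ] ang 0.18 [array([-204.4,    3.4]), array([91.8, 25.9]), np.float64(0.1)] [264. 255.]
blade 11600 x [-0.1529 -0.0937] y 0.0037 z 0.0611 slope xy [-0.016 -0.01 ] ang 0.26 [array([-123.3,    3.7]), array([60.9, 30.2]), np.float64(0.1)] [ 77. 252.]
```

View pics/k2.png

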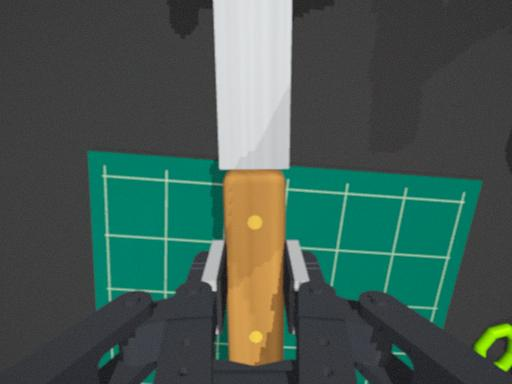

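The knife sits straight in the hand (0.2°, tip about 2 mm low), handle/blade joint at (255,170). It lies 3.6 mm to one side of the lane, so I'll correct that while lowering short of the apron.

Emit:
servo_tool --plan '[{"dx":0.012,"dy":0.001,"dz":0,"roll":0.002},{"dx":0.014,"dy":0.001,"dz":-0.003,"roll":0.002},{"dx":0.014,"dy":0.001,"dz":-0.003,"roll":0.001},{"dx":0.007,"dy":0,"dz":-0.003,"roll":0},{"dx":0.002,"dy":0,"dz":0,"roll":0}]'

```text
t: 7.05
eef_pos: [0.5085, -0.0823, 0.0601]
ee_rot: [0.516, 0.494, 0.513, -0.477]
force: [0.8, 0.8, -1.8]
width: 0.0241
```

Emit:
servo_tool --plan '[{"dx":0,"dy":0,"dz":0,"roll":0}]'

```text
t: 7.13
eef_pos: [0.5077, -0.0836, 0.0589]
ee_rot: [0.515, 0.493, 0.513, -0.478]
force: [-0.5, 1.3, -1.2]
width: 0.0239
```

```bash
python3 kn2.py
```

```text
t 7.13 p [ 0.5077 -0.0836  0.0589] x [ 0.017  0.014 -1.   ] yaw_y 0.057 w 0.0239 F [-0.5  1.3 -1.2] T [-0.12  0.02 -0.  ] q [-0.4   0.2   0.57  2.01 -0.15  0.96  0.31]
TCP clamp [-0.2016 -0.0003  0.0089] yaw rel -0.0281
handle 11187 x [-0.2482 -0.1598] y -0.0002 z 0.0208 slope xy [-0.035  0.013] ang -1.27 [array([-211.8,   -0.8]), array([ 37.2, 105. ]), np.float64(87.9)] [264. 255.]
blade 11602 x [-0.1539 -0.0946] y -0.0017 z 0.0072 slope xy [-0.023 -0.01 ] ang -1.23 [array([-124.3,   -1.8]), array([30.2, 60.9]), np.float64(88.9)] [ 77. 252.]
```

Emit:
servo_tool --plan '[{"dx":0,"dy":0,"dz":0,"roll":-0.014},{"dx":0,"dy":0,"dz":-0.01,"roll":-0.01},{"dx":0,"dy":0,"dz":-0.015,"roll":0},{"dx":0,"dy":0,"dz":-0.008,"roll":0},{"dx":0,"dy":0,"dz":0,"roll":0}]'

```text
t: 7.6
eef_pos: [0.5067, -0.0506, 0.0619]
ee_rot: [0.522, 0.488, 0.517, -0.471]
force: [-0.2, 0.0, -0.7]
width: 0.0244
```

```bash
python3 kn2.py
```

```text
t 7.6 p [ 0.5067 -0.0506  0.0619] x [ 0.021  0.014 -1.   ] yaw_y 0.08 w 0.0244 F [-0.2  0.  -0.7] T [-0.09  0.   -0.03] q [-0.45  0.18  0.55  2.02 -0.13  0.95  0.25]
TCP clamp [-0.1686 -0.0021  0.0119] yaw rel -0.0049
handle 11178 x [-0.2152 -0.1267] y -0.0019 z 0.0237 slope xy [-0.033 -0.007] ang 0.14 [array([-179.2,   -3.4]), array([ 38.6, 105.9]), np.float64(89.6)] [264. 254.]
blade 11593 x [-0.1208 -0.0615] y -0.0018 z 0.0101 slope xy [-0.024 -0.016] ang 0.3 [array([-91.2,  -1.8]), array([60.9, 30.2]), np.float64(0.1)] [ 77. 252.]
```

Emit:
servo_tool --plan '[{"dx":0.002,"dy":-0.001,"dz":-0.004,"roll":0},{"dx":0.002,"dy":-0.001,"dz":-0.006,"roll":0},{"dx":0.001,"dy":0,"dz":-0.006,"roll":0},{"dx":0.0005,"dy":0,"dz":-0.003,"roll":0},{"dx":0,"dy":0,"dz":0,"roll":0}]'

```text
t: 8.07
eef_pos: [0.5043, -0.034, 0.0574]
ee_rot: [0.523, 0.489, 0.515, -0.471]
force: [0.2, 0.4, 0.4]
width: 0.0242
```

```bash
python3 kn2.py
```

```text
t 8.07 p [ 0.5043 -0.034   0.0574] x [ 0.025  0.01  -1.   ] yaw_y 0.078 w 0.0242 F [0.2 0.4 0.4] T [ 0.04  0.08 -0.01] q [-0.48  0.17  0.54  2.04 -0.12  0.94  0.21]
TCP clamp [-0.1518 -0.0011  0.0074] yaw rel -0.0068
handle 11275 x [-0.1987 -0.1099] y -0.0009 z 0.0192 slope xy [-0.031  0.083] ang 0.06 [array([-160.1,   -2.4]), array([101.1,  38.9]), np.float64(0.3)] [263. 255.]
blade 11694 x [-0.1041 -0.045 ] y -0.0009 z 0.0062 slope xy [-0.016 -0.018] ang 0.07 [array([-74.6,  -1. ]), array([60.4, 30.2]), np.float64(0.0)] [ 77. 252.]
```

Emit:
servo_tool --plan '[{"dx":0,"dy":-0.001,"dz":-0.006,"roll":-0.003},{"dx":0,"dy":-0.0005,"dz":-0.01,"roll":-0.002},{"dx":0.0005,"dy":0,"dz":-0.01,"roll":0},{"dx":0.0005,"dy":0,"dz":-0.006,"roll":0},{"dx":0,"dy":0,"dz":0,"roll":0}]'

```text
t: 8.53
eef_pos: [0.5004, 0.0009, 0.0571]
ee_rot: [0.524, 0.488, 0.516, -0.47]
force: [0.4, -0.8, 1.3]
width: 0.0245
```

```bash
python3 kn2.py
```

```text
t 8.53 p [0.5004 0.0009 0.0571] x [ 0.026  0.011 -1.   ] yaw_y 0.082 w 0.0245 F [ 0.4 -0.8  1.3] T [-0.03  0.11 -0.04] q [-0.53  0.16  0.51  2.05 -0.11  0.93  0.13]
TCP clamp [-0.1167 -0.0002  0.0071] yaw rel -0.0027
handle 11278 x [-0.1638 -0.0748] y 0.0 z 0.019 slope xy [-0.029  0.068] ang 0.27 [array([-125.4,   -1.5]), array([102. ,  38.9]), np.float64(0.5)] [263. 255.]
blade 16350 x [-0.0687 -0.0088] y -0.0015 z 0.0058 slope xy [-0.08   0.021] ang -43.3 [array([-39. ,  -6.4]), array([61.5, 87.8]), np.float64(0.2)] [ 60. 262.]
```

Emit:
servo_tool --plan '[{"dx":0,"dy":0,"dz":-0.01,"roll":-0.002},{"dx":0.0005,"dy":0,"dz":-0.012,"roll":0},{"dx":0.0005,"dy":0,"dz":-0.012,"roll":0},{"dx":0.0005,"dy":0,"dz":-0.008,"roll":0},{"dx":0,"dy":0,"dz":0,"roll":0}]'

```text
t: 9.0
eef_pos: [0.4974, 0.0449, 0.0566]
ee_rot: [0.525, 0.488, 0.515, -0.47]
force: [0.3, 1.2, 1.1]
width: 0.0243
```

```bash
python3 kn2.py
```

```text
t 9.0 p [0.4974 0.0449 0.0566] x [ 0.027  0.011 -1.   ] yaw_y 0.082 w 0.0243 F [0.3 1.2 1.1] T [ 0.45  0.12 -0.02] q [-0.59  0.15  0.48  2.05 -0.1   0.93  0.03]
TCP clamp [-0.0727 -0.0008  0.0066] yaw rel -0.0028
handle 11334 x [-0.1203 -0.0308] y -0.0006 z 0.0184 slope xy [-0.013  0.134] ang 0.33 [array([-91.5,  -2.4]), array([ 39.3, 122.2]), np.float64(90.0)] [263. 255.]
blade 31198 x [-0.0237  0.0353] y -0.0029 z 0.0166 slope xy [ 0.246 -0.193] ang 80.44 [array([ 6.9, -0.8]), array([100. ,  65.2]), np.float64(89.9)] [ 73. 261.]
```

Emit:
servo_tool --plan '[{"dx":0.0005,"dy":-0.0005,"dz":-0.008,"roll":-0.002},{"dx":0.0005,"dy":-0.0005,"dz":-0.008,"roll":0},{"dx":0.0005,"dy":0,"dz":-0.007,"roll":0},{"dx":0.0005,"dy":0,"dz":-0.005,"roll":0},{"dx":0,"dy":0,"dz":0,"roll":0}]'

```text
t: 9.47
eef_pos: [0.4951, 0.0722, 0.0557]
ee_rot: [0.525, 0.489, 0.514, -0.47]
force: [0.3, 0.6, 3.9]
width: 0.0239
```

```bash
python3 kn2.py
```

```text
t 9.47 p [0.4951 0.0722 0.0557] x [ 0.03   0.009 -1.   ] yaw_y 0.08 w 0.0239 F [0.3 0.6 3.9] T [0.37 0.23 0.06] q [-0.62  0.15  0.46  2.05 -0.09  0.92 -0.04]
TCP clamp [-0.0452 -0.0009  0.0057] yaw rel -0.0043
handle 11233 x [-0.0932 -0.0033] y -0.0007 z 0.0176 slope xy [0.005 0.068] ang 0.23 [array([-63.9,  -2.5]), array([122.3,  39. ]), np.float64(0.0)] [264. 255.]
blade 22740 x [0.0024 0.0636] y 0.0059 z 0.0169 slope xy [ 0.016 -0.368] ang 73.61 [array([34.3, -0.9]), array([100. ,  65.1]), np.float64(90.0)] [ 83. 238.]
```

Emit:
servo_tool --plan '[{"dx":0,"dy":-0.0005,"dz":-0.004,"roll":-0.002},{"dx":0,"dy":0,"dz":-0.004,"roll":0},{"dx":0,"dy":0,"dz":-0.004,"roll":0}]'

```text
t: 9.77
eef_pos: [0.4945, 0.0752, 0.0558]
ee_rot: [0.527, 0.487, 0.511, -0.473]
force: [0.2, -9.6, 5.4]
width: 0.0243
```

```bash
python3 kn2.py
```

```text
t 9.77 p [0.4945 0.0752 0.0558] x [ 0.03  -0.002 -1.   ] yaw_y 0.078 w 0.0243 F [ 0.2 -9.6  5.4] T [-1.76  0.12  0.07] q [-0.64  0.15  0.46  2.05 -0.08  0.92 -0.06]
TCP clamp [-0.0422 -0.0006  0.0058] yaw rel -0.0062
handle 10875 x [-0.0905 -0.0015] y -0.0004 z 0.0178 slope xy [0.01  0.043] ang 0.1 [array([-61.3,  -2.1]), array([ 39.1, 121.1]), np.float64(89.7)] [267. 255.]
blade 24923 x [0.0054 0.066 ] y 0.0054 z 0.017 slope xy [ 0.005 -0.365] ang 76.41 [array([37.1, -0.6]), array([100. ,  64.7]), np.float64(90.0)] [ 82. 239.]
```

It butts: Fy is -9.6 N, and the handle end, lateral offset and angle agree. Releasing and rising.

Emit:
servo_tool --hand 1 --plan '[{"dx":0,"dy":0,"dz":0.0,"roll":0},{"dx":0,"dy":0,"dz":0,"roll":0},{"dx":0,"dy":0,"dz":0,"roll":0},{"dx":0,"dy":0,"dz":0,"roll":0},{"dx":0,"dy":0,"dz":0,"roll":0}]'

```text
t: 10.23
eef_pos: [0.4928, 0.0751, 0.0542]
ee_rot: [0.527, 0.486, 0.511, -0.474]
force: [0.0, 0.4, 0.4]
width: 0.0829
```

Emit:
servo_tool --plan '[{"dx":-0.01,"dy":0,"dz":0.0,"roll":0},{"dx":-0.03,"dy":0,"dz":0,"roll":0},{"dx":-0.03,"dy":0,"dz":0,"roll":0},{"dx":-0.02,"dy":0,"dz":0,"roll":0},{"dx":-0.01,"dy":0,"dz":0,"roll":0}]'

```text
t: 10.65
eef_pos: [0.4865, 0.0761, 0.1567]
ee_rot: [0.526, 0.483, 0.513, -0.477]
force: [0.5, 0.1, 0.5]
width: 0.0851
```

```bash
python3 - <<'E'
from kn2 import *
show(); s,tp,R=tool(); P=vision.camera_params('wrist'); im,d=vision.read_camera('wrist'); cv2.imwrite('pics/r.png',im)
c=toc(cloud(d,P)); hsv=cv2.cvtColor(im,cv2.COLOR_BGR2HSV)
for nm,q in (('handle',(hsv[...,0]>4)&(hsv[...,0]<28)&(hsv[...,1]>90)&(abs(c[...,1])<.025)&(c[...,0]<.01)&(c[...,0]>-.12)&(c[...,2]>.008)&(c[...,2]<.03)),
             ('plate',(hsv[...,1]<60)&(abs(c[...,2]-.0165)<.003)&(c[...,0]>-.02)&(c[...,0]<.08)),
             ('nut',(hsv[...,1]>100)&(c[...,2]>.04)&(c[...,2]<.052)&(abs(c[...,0]-.038)<.03))):
    p=c[q]; 
    if len(p)<20: print(nm,len(p)); continue
    R=cv2.minAreaRect(p[:,:2].astype(np.float32)*1000); dd=np.linalg.svd(p[:,:2]-p[:,:2].mean(0),full_matrices=False)[2][0]
    print(nm,len(p),'x',np.percentile(p[:,0],[.5,99.5]).round(4),'y',np.percentile(p[:,1],[.5,50,99.5]).round(4),'z',np.median(p[:,2]).round(4),[np.round(x,1) for x in R],np.degrees(np.arctan(dd[1]/dd[0])).round(2))
E
```

```text
t 10.65 p [0.4865 0.0761 0.1567] x [ 0.019 -0.006 -1.   ] yaw_y 0.079 w 0.0851 F [0.5 0.1 0.5] T [ 0.03  0.05 -0.  ] q [-0.66  0.02  0.45  1.96  0.    1.15 -0.13]
handle 4477 x [-0.0985 -0.0016] y [-0.0131 -0.0002  0.0126] z 0.0169 [array([-50.6,  -0.3]), array([26.1, 98.7]), np.float64(90.0)] -0.27
plate 10562 x [-0.      0.0637] y [-0.0553 -0.0034  0.0295] z 0.0174 [array([ 23.8, -13.2]), array([80.2, 86.2]), np.float64(0.0)] 63.79
nut 2766 x [0.0206 0.0555] y [-0.0553 -0.0352 -0.0203] z 0.0473 [array([ 37.8, -37.9]), array([36.1, 36.8]), np.float64(10.0)] -69.96
```

View pics/r.png

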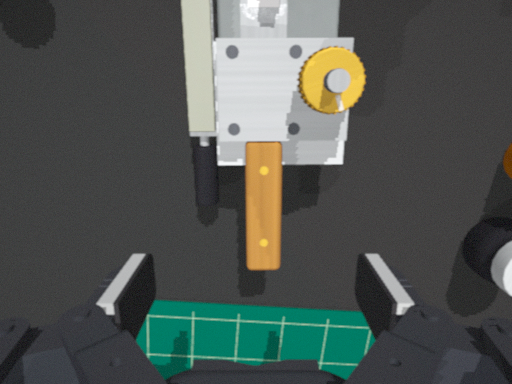

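The picture shows the knife home: handle end at (264,143) against the plate, y within 0.3 mm, angle -0.3°. The nut is at (333,80), with its white mark pointing at about (341,100). Next, pre-rotate and place the open hand over the nut so that one grip covers the whole turn.

```bash
sed -i 's/n=None,step=.04,p=None,R=None)/n=None,step=.04,p=None,R=None,roll=None)/; s/^    n=n or/    if roll is not None: r=roll\n    n=n or/' h.py
python3 - <<'E'
from kn2 import *
im=cv2.imread('pics/r.png'); s=im[55:105,305:365].astype(int); hsv=cv2.cvtColor(im,cv2.COLOR_BGR2HSV)
P=vision.camera_params('wrist'); C=np.array(P['world_from_camera'])
# ring scan on head-top plane z=.0965 about nut axis
Ri=np.linalg.inv(C); out=[]
for a in range(0,360,10):
    v=[]
    for r in (.010,.012,.014,.016):
        w=O+xc*(.038+r*np.cos(np.radians(a)))+yc*(-.038+r*np.sin(np.radians(a))); w[2]=.0972
        q=Ri[:3,:3]@w+Ri[:3,3]; u=P['fx']*q[0]/q[2]+P['cx']; vv=P['fy']*q[1]/q[2]+P['cy']; v.append(int(hsv[int(round(vv)),int(round(u)),1]))
    out.append((a,v))
print(out)
plan([.5251,.1583,.13],roll=-2.3,n=20)
E
```

```text
[(0, [169, 171, 175, 171]), (10, [174, 173, 169, 165]), (20, [176, 167, 176, 170]), (30, [165, 176, 172, 171]), (40, [173, 164, 166, 167]), (50, [168, 170, 171, 173]), (60, [171, 172, 166, 189]), (70, [177, 170, 174, 182]), (80, [170, 171, 173, 179]), (90, [171, 165, 169, 190]), (100, [171, 176, 168, 182]), (110, [174, 169, 177, 201]), (120, [169, 171, 179, 185]), (130, [167, 170, 172, 184]), (140, [175, 170, 168, 182]), (150, [174, 164, 170, 183]), (160, [173, 188, 178, 176]), (170, [174, 177, 179, 177]), (180, [179, 171, 174, 173]), (190, [178, 180, 177, 177]), (200, [164, 159, 159, 140]), (210, [19, 15, 18, 16]), (220, [47, 128, 162, 167]), (230, [168, 176, 177, 167]), (240, [52, 167, 174, 166]), (250, [5, 168, 161, 168]), (260, [6, 108, 173, 169]), (270, [5, 82, 169, 169]), (280, [4, 95, 169, 177]), (290, [4, 129, 167, 171]), (300, [6, 173, 175, 176]), (310, [46, 170, 174, 177]), (320, [160, 174, 165, 173]), (330, [165, 167, 171, 173]), (340, [173, 173, 167, 171]), (350, [169, 166, 173, 170])]
{"dx":0.0014,"dy":0.0022,"dz":-0.0039,"roll":-0.115}
{"dx":0.0014,"dy":0.0026,"dz":-0.0
[... 259 characters left out ...]
-0.0017,"roll":-0.115}
{"dx":0.0015,"dy":0.0043,"dz":-0.0012,"roll":-0.115}
{"dx":0.0014,"dy":0.0044,"dz":-0.0007,"roll":-0.115}
{"dx":0.0015,"dy":0.0045,"dz":-0.0002,"roll":-0.115}
{"dx":0.0014,"dy":0.0045,"dz":0.0004,"roll":-0.115}
{"dx":0.0015,"dy":0.0044,"dz":0.0009,"roll":-0.115}
{"dx":0.0014,"dy":0.0043,"dz":0.0014,"roll":-0.115}
{"dx":0.0015,"dy":0.0041,"dz":0.0018,"roll":-0.115}
{"dx":0.0014,"dy":0.0038,"dz":0.0023,"roll":-0.115}
{"dx":0.0015,"dy":0.0035,"dz":0.0027,"roll":-0.115}
{"dx":0.0014,"dy":0.0032,"dz":0.0031,"roll":-0.115}
{"dx":0.0015,"dy":0.0028,"dz":0.0035,"roll":-0.115}
{"dx":0.0014,"dy":0.0024,"dz":0.0038,"roll":-0.115}
{"dx":0.0015,"dy":0.002,"dz":0.0041,"roll":-0.115}
```

Emit:
servo_tool --plan '[{"dx":0,"dy":0.002,"dz":-0.004,"roll":-0.115},{"dx":0,"dy":0.0025,"dz":-0.0035,"roll":-0.115},{"dx":0,"dy":0.003,"dz":-0.0035,"roll":-0.115},{"dx":0,"dy":0.0035,"dz":-0.003,"roll":-0.115},{"dx":0,"dy":0.0035,"dz":-0.0025,"roll":-0.115}]'

```text
t: 11.12
eef_pos: [0.4972, 0.0981, 0.1617]
ee_rot: [0.646, 0.309, 0.629, -0.302]
force: [0.3, 0.5, -0.1]
width: 0.0857
```

Emit:
servo_tool --plan '[{"dx":0,"dy":0.004,"dz":-0.002,"roll":-0.115},{"dx":0,"dy":0.004,"dz":-0.0015,"roll":-0.115},{"dx":0,"dy":0.0045,"dz":-0.001,"roll":-0.115},{"dx":0,"dy":0.0045,"dz":-0.0005,"roll":-0.115},{"dx":0,"dy":0.0045,"dz":0,"roll":-0.115}]'

```text
t: 11.53
eef_pos: [0.5052, 0.1203, 0.1611]
ee_rot: [0.708, 0.102, 0.691, -0.1]
force: [0.5, -0.6, 0.7]
width: 0.0854
```

Emit:
servo_tool --plan '[{"dx":0,"dy":0.0045,"dz":0.0005,"roll":-0.115},{"dx":0,"dy":0.0045,"dz":0.001,"roll":-0.115},{"dx":0,"dy":0.0045,"dz":0.0015,"roll":-0.115},{"dx":0,"dy":0.004,"dz":0.002,"roll":-0.115},{"dx":0,"dy":0.004,"dz":0.0025,"roll":-0.115}]'

```text
t: 11.95
eef_pos: [0.5125, 0.1435, 0.1601]
ee_rot: [0.705, -0.114, 0.691, 0.11]
force: [0.1, -0.2, 0.6]
width: 0.0852
```

```bash
python3 - <<'E'
from h import *
show(); plan([.5251,.1583,.14],roll=-.7,n=6)
E
```

```text
t 11.95 p [0.5125 0.1435 0.1601] x [ 0.022 -0.002 -1.   ] yaw_y 1.89 w 0.0852 F [ 0.1 -0.2  0.6] T [0.01 0.02 0.  ] q [-0.66  0.1   0.36  1.87 -0.03  1.16  1.59]
{"dx":0.0034,"dy":0.0017,"dz":0.0027,"roll":-0.1167}
{"dx":0.0034,"dy":0.0014,"dz":0.0029,"roll":-0.1167}
{"dx":0.0034,"dy":0.001,"dz":0.003,"roll":-0.1166}
{"dx":0.0034,"dy":0.0007,"dz":0.0031,"roll":-0.1167}
{"dx":0.0034,"dy":0.0003,"dz":0.0032,"roll":-0.1166}
{"dx":0.0033,"dy":-0,"dz":0.0033,"roll":-0.1167}
```

Emit:
servo_tool --plan '[{"dx":0.003,"dy":0.0015,"dz":0.0025,"roll":-0.115},{"dx":0.003,"dy":0.0015,"dz":0.003,"roll":-0.115},{"dx":0.003,"dy":0.001,"dz":0.003,"roll":-0.115},{"dx":0.003,"dy":0.0005,"dz":0.003,"roll":-0.115},{"dx":0.003,"dy":0,"dz":0.003,"roll":-0.115}]'

```text
t: 12.37
eef_pos: [0.522, 0.1577, 0.1443]
ee_rot: [0.639, -0.32, 0.626, 0.312]
force: [0.1, -0.0, 0.0]
width: 0.0854
```

Emit:
servo_tool --plan '[{"dx":0.003,"dy":0,"dz":0.002,"roll":-0.05},{"dx":0,"dy":0,"dz":0,"roll":0}]'

```text
t: 12.53
eef_pos: [0.5225, 0.16, 0.14]
ee_rot: [0.628, -0.338, 0.618, 0.331]
force: [-0.9, 0.6, -0.3]
width: 0.0856
```

```bash
python3 - <<'E'
from h import *
show(); plan([.5251,.1583,.072],n=7)
E
```

```text
t 12.53 p [0.5225 0.16   0.14  ] x [ 0.018 -0.002 -1.   ] yaw_y 2.556 w 0.0856 F [-0.9  0.6 -0.3] T [ 0.    0.06 -0.03] q [-0.63  0.15  0.31  1.85 -0.04  1.13  2.24]
{"dx":0.0097,"dy":-0.0003,"dz":-0.0001,"roll":0}
{"dx":0.0097,"dy":-0.0003,"dz":-0.0001,"roll":0}
{"dx":0.0097,"dy":-0.0003,"dz":-0.0001,"roll":0}
{"dx":0.0097,"dy":-0.0003,"dz":-0.0001,"roll":0}
{"dx":0.0098,"dy":-0.0003,"dz":-0.0001,"roll":0}
{"dx":0.0097,"dy":-0.0002,"dz":-0,"roll":0}
{"dx":0.0098,"dy":-0.0003,"dz":-0.0001,"roll":0}
```

Emit:
servo_tool --plan '[{"dx":0.012,"dy":-0.0005,"dz":0,"roll":0},{"dx":0.014,"dy":-0.0005,"dz":0,"roll":0},{"dx":0.014,"dy":-0.0005,"dz":0,"roll":0},{"dx":0.012,"dy":-0.0005,"dz":0,"roll":0},{"dx":0.007,"dy":0,"dz":0,"roll":0}]'

```text
t: 12.95
eef_pos: [0.5258, 0.1591, 0.0782]
ee_rot: [0.631, -0.336, 0.618, 0.328]
force: [0.4, -1.7, -0.1]
width: 0.0852
```

Emit:
servo_tool --plan '[{"dx":0.001,"dy":0,"dz":0,"roll":0},{"dx":0,"dy":0,"dz":0,"roll":0}]'

```text
t: 13.12
eef_pos: [0.5239, 0.1582, 0.0744]
ee_rot: [0.63, -0.335, 0.62, 0.328]
force: [-0.0, -0.2, 0.4]
width: 0.0856
```

```bash
python3 - <<'E'
from h import *
show(); plan([.5251,.1583,.072],n=2)
E
```

```text
t 13.12 p [0.5239 0.1582 0.0744] x [ 0.017 -0.003 -1.   ] yaw_y 2.546 w 0.0856 F [-0.  -0.2  0.4] T [ 0.02 -0.    0.03] q [-0.62  0.23  0.31  1.91 -0.07  1.    2.26]
{"dx":0.0012,"dy":-0.0005,"dz":0.0004,"roll":0}
{"dx":0.0012,"dy":-0.0004,"dz":0.0003,"roll":0}
```

Emit:
servo_tool --hand 0 --plan '[{"dx":0.002,"dy":-0.001,"dz":0.001,"roll":0},{"dx":0.001,"dy":0,"dz":0,"roll":0},{"dx":0,"dy":0,"dz":0,"roll":0},{"dx":0,"dy":0,"dz":0,"roll":0},{"dx":0,"dy":0,"dz":0,"roll":0}]'

```text
t: 13.53
eef_pos: [0.5263, 0.159, 0.0731]
ee_rot: [0.631, -0.335, 0.619, 0.327]
force: [-1.2, 0.3, -1.9]
width: 0.0343
```

Emit:
servo_tool --plan '[{"dx":0,"dy":0,"dz":0,"roll":0.03},{"dx":0,"dy":0,"dz":0,"roll":0.06},{"dx":0,"dy":0,"dz":0,"roll":0.06}]'

```text
t: 13.78
eef_pos: [0.5265, 0.1589, 0.073]
ee_rot: [0.655, -0.285, 0.642, 0.278]
force: [0.9, -0.2, -1.7]
width: 0.0342
```

```bash
python3 - <<'E'
from h import *
show()
E
```

```text
t 13.78 p [0.5265 0.1589 0.073 ] x [ 0.02  -0.002 -1.   ] yaw_y 2.391 w 0.0342 F [ 0.9 -0.2 -1.7] T [-0.02 -0.07  0.05] q [-0.64  0.24  0.32  1.91 -0.08  0.99  2.11]
```

Emit:
servo_tool --plan '[{"dx":0,"dy":0,"dz":0,"roll":0.11},{"dx":0,"dy":0,"dz":0,"roll":0.11},{"dx":0,"dy":0,"dz":0,"roll":0.11},{"dx":0,"dy":0,"dz":0,"roll":0.11},{"dx":0,"dy":0,"dz":0,"roll":0.11}]'

```text
t: 14.2
eef_pos: [0.5269, 0.1581, 0.0728]
ee_rot: [0.709, -0.089, 0.694, 0.085]
force: [0.4, -0.7, -2.1]
width: 0.0336
```

Emit:
servo_tool --plan '[{"dx":0,"dy":0,"dz":0,"roll":0.11},{"dx":0,"dy":0,"dz":0,"roll":0.11},{"dx":0,"dy":0,"dz":0,"roll":0.11},{"dx":0,"dy":0,"dz":0,"roll":0.11},{"dx":0,"dy":0,"dz":0,"roll":0.11}]'

```text
t: 14.62
eef_pos: [0.5267, 0.1572, 0.0726]
ee_rot: [0.706, 0.115, 0.689, -0.117]
force: [0.8, 0.2, -0.8]
width: 0.0338
```

```bash
python3 - <<'E'
from h import *
show()
E
```

```text
t 14.62 p [0.5267 0.1572 0.0726] x [ 0.022 -0.006 -1.   ] yaw_y 1.241 w 0.0338 F [ 0.8  0.2 -0.8] T [-0.44  0.17  0.11] q [-0.77  0.25  0.47  1.91 -0.12  0.99  1.  ]
```

Emit:
servo_tool --plan '[{"dx":0,"dy":0,"dz":0,"roll":0.11},{"dx":0,"dy":0,"dz":0,"roll":0.11},{"dx":0,"dy":0,"dz":0,"roll":0.11},{"dx":0,"dy":0,"dz":0,"roll":0.11},{"dx":0,"dy":0,"dz":0,"roll":0.11}]'

```text
t: 15.03
eef_pos: [0.5261, 0.1565, 0.0724]
ee_rot: [0.644, 0.309, 0.628, -0.309]
force: [2.1, 0.7, -1.5]
width: 0.0342
```

Emit:
servo_tool --plan '[{"dx":0,"dy":0,"dz":0,"roll":0.11},{"dx":0,"dy":0,"dz":0,"roll":0.11},{"dx":0,"dy":0,"dz":0,"roll":0.11},{"dx":0,"dy":0,"dz":0,"roll":0.11},{"dx":0,"dy":0,"dz":0,"roll":0.11}]'

```text
t: 15.45
eef_pos: [0.5252, 0.1564, 0.0721]
ee_rot: [0.53, 0.478, 0.515, -0.475]
force: [3.1, -0.3, -2.5]
width: 0.0341
```

Emit:
servo_tool --plan '[{"dx":0,"dy":0,"dz":0,"roll":0.11},{"dx":0,"dy":0,"dz":0,"roll":0.11},{"dx":0,"dy":0,"dz":0,"roll":0.11},{"dx":0,"dy":0,"dz":0,"roll":0.11},{"dx":0,"dy":0,"dz":0,"roll":0.11}]'

```text
t: 15.87
eef_pos: [0.5244, 0.1569, 0.0718]
ee_rot: [0.371, 0.609, 0.358, -0.602]
force: [2.8, -0.7, -3.7]
width: 0.0338
```

```bash
python3 - <<'E'
from kn2 import *
show(); im,d=vision.read_camera('wrist'); cv2.imwrite('pics/n.png',im)
E
```

```text
t 15.87 p [0.5244 0.1569 0.0718] x [ 0.018 -0.01  -1.   ] yaw_y -0.487 w 0.0338 F [ 2.8 -0.7 -3.7] T [0.46 0.45 0.07] q [-0.99  0.28  0.73  1.92 -0.2   1.   -0.66]
```

Emit:
servo_tool --plan '[{"dx":0,"dy":0,"dz":0,"roll":0.1},{"dx":0,"dy":0,"dz":0,"roll":0.1},{"dx":0,"dy":0,"dz":0,"roll":0.1},{"dx":0,"dy":0,"dz":0,"roll":0.1},{"dx":0,"dy":0,"dz":0,"roll":0.1}]'

```text
t: 16.33
eef_pos: [0.5244, 0.1571, 0.0715]
ee_rot: [0.203, 0.684, 0.194, -0.673]
force: [0.5, -2.1, -1.6]
width: 0.034
```

```bash
python3 - <<'E'
from kn2 import *
show(); im,d=vision.read_camera('wrist'); cv2.imwrite('pics/n.png',im)
E
```

```text
t 16.33 p [0.5244 0.1571 0.0715] x [ 0.018 -0.008 -1.   ] yaw_y -1.002 w 0.034 F [ 0.5 -2.1 -1.6] T [-0.04 -0.02  0.06] q [-1.07  0.3   0.82  1.93 -0.25  1.01 -1.14]
```

Expected remaining: about 0.11 rad. Slow steps now, watching for the stop.

Emit:
servo_tool --plan '[{"dx":0,"dy":0,"dz":0,"roll":0.05},{"dx":0,"dy":0,"dz":0,"roll":0.05}]'

```text
t: 16.55
eef_pos: [0.5237, 0.1566, 0.0715]
ee_rot: [0.171, 0.692, 0.161, -0.682]
force: [-1.0, -1.5, 0.6]
width: 0.034
```

```bash
python3 -c "
from h import *
show()"
```

```text
t 16.55 p [0.5237 0.1566 0.0715] x [ 0.017 -0.011 -1.   ] yaw_y -1.096 w 0.034 F [-1.  -1.5  0.6] T [-0.22  0.61  1.33] q [-1.08  0.31  0.84  1.93 -0.25  1.01 -1.23]
```

Emit:
servo_tool --plan '[{"dx":0,"dy":0,"dz":0,"roll":0.05},{"dx":0,"dy":0,"dz":0,"roll":0.05}]'

```text
t: 16.72
eef_pos: [0.522, 0.1562, 0.0715]
ee_rot: [0.141, 0.698, 0.13, -0.69]
force: [0.3, -1.5, -0.2]
width: 0.0343
```

```bash
python3 -c "
from h import *
show()"
```

```text
t 16.72 p [0.522  0.1562 0.0715] x [ 0.013 -0.013 -1.   ] yaw_y -1.185 w 0.0343 F [ 0.3 -1.5 -0.2] T [-0.15  0.29  1.11] q [-1.1   0.31  0.86  1.93 -0.26  1.01 -1.31]
```

Emit:
servo_tool --plan '[{"dx":0,"dy":0,"dz":0,"roll":0.05},{"dx":0,"dy":0,"dz":0,"roll":0.05}]'

```text
t: 16.88
eef_pos: [0.5203, 0.1561, 0.0715]
ee_rot: [0.111, 0.702, 0.099, -0.697]
force: [0.7, -1.5, -0.3]
width: 0.034
```

```bash
python3 -c "
from h import *
show()"
```

```text
t 16.88 p [0.5203 0.1561 0.0715] x [ 0.01  -0.016 -1.   ] yaw_y -1.274 w 0.034 F [ 0.7 -1.5 -0.3] T [-0.07  0.26  1.15] q [-1.11  0.31  0.88  1.93 -0.26  1.02 -1.4 ]
```

The torque about z jumped from 0.06 to 1.3 N m at yaw -1.09, 3.64 rad after the grip (the mark predicted 3.66). The nut is bottomed, and the fingers slipped after that. I'll regrip it centred, then back off.

Emit:
servo_tool --hand 0.7 --plan '[{"dx":0,"dy":0,"dz":0,"roll":0},{"dx":0,"dy":0,"dz":0,"roll":0},{"dx":0,"dy":0,"dz":0,"roll":0}]'

```text
t: 17.13
eef_pos: [0.5203, 0.1568, 0.0719]
ee_rot: [0.114, 0.701, 0.103, -0.696]
force: [0.1, 0.1, -0.1]
width: 0.0597
```

```bash
python3 - <<'E'
from h import *
show(); P=vision.camera_params('wrist'); im,d=vision.read_camera('wrist'); np.savez('n1.npz',im=im,d=d,M=P['world_from_camera']); cv2.imwrite('pics/n1.png',im)
plan([.5251,.1583,.0715],n=2)
E
```

```text
t 17.13 p [0.5203 0.1568 0.0719] x [ 0.01  -0.015 -1.   ] yaw_y -1.263 w 0.0597 F [ 0.1  0.1 -0.1] T [-0.02 -0.04  0.04] q [-1.11  0.31  0.88  1.93 -0.26  1.02 -1.39]
{"dx":0.0002,"dy":-0,"dz":-0.0025,"roll":0}
{"dx":0.0003,"dy":-0.0001,"dz":-0.0024,"roll":0}
```

View pics/n1.png

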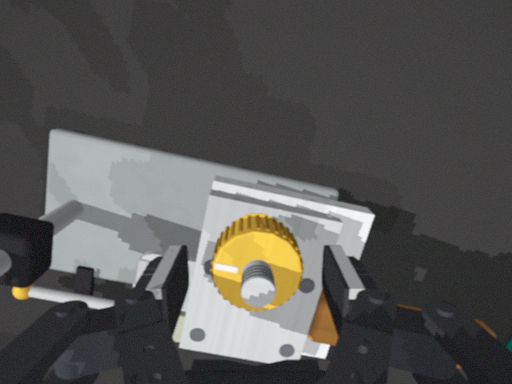

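The mark at (225,268) points along the clamp's +x, parallel to the bed edge, which confirms nut_turn ≈ 0. Recentre, grip, and back off.

Emit:
servo_tool --plan '[{"dx":0,"dy":0,"dz":-0.003,"roll":0},{"dx":0,"dy":0,"dz":-0.0025,"roll":0},{"dx":0,"dy":0,"dz":0,"roll":0}]'

```text
t: 17.43
eef_pos: [0.527, 0.1589, 0.0726]
ee_rot: [0.114, 0.702, 0.104, -0.695]
force: [-0.0, -0.2, -0.4]
width: 0.0598
```

Emit:
servo_tool --hand 0 --plan '[{"dx":0,"dy":0,"dz":0,"roll":0},{"dx":0,"dy":0,"dz":0,"roll":0},{"dx":0,"dy":0,"dz":0,"roll":0},{"dx":0,"dy":0,"dz":0,"roll":0},{"dx":0,"dy":0,"dz":0,"roll":0}]'

```text
t: 17.85
eef_pos: [0.5277, 0.1585, 0.0732]
ee_rot: [0.114, 0.702, 0.104, -0.695]
force: [-0.0, -0.4, -0.4]
width: 0.0343
```

```bash
python3 -c "
from h import *
show()"
```

```text
t 17.85 p [0.5277 0.1585 0.0732] x [ 0.012 -0.013 -1.   ] yaw_y -1.261 w 0.0343 F [-0.  -0.4 -0.4] T [0.06 0.03 0.02] q [-1.1   0.33  0.87  1.91 -0.27  1.02 -1.38]
```

Emit:
servo_tool --plan '[{"dx":0,"dy":0,"dz":0,"roll":-0.1},{"dx":0,"dy":0,"dz":0,"roll":-0.1},{"dx":0,"dy":0,"dz":0,"roll":-0.1},{"dx":0,"dy":0,"dz":0,"roll":-0.1},{"dx":0,"dy":0,"dz":0,"roll":-0.1}]'

```text
t: 18.27
eef_pos: [0.5271, 0.1596, 0.0734]
ee_rot: [0.29, 0.649, 0.28, -0.645]
force: [-1.1, -0.0, 1.9]
width: 0.0341
```

Emit:
servo_tool --plan '[{"dx":0,"dy":0,"dz":0,"roll":-0.1},{"dx":0,"dy":0,"dz":0,"roll":-0.1},{"dx":0,"dy":0,"dz":0,"roll":-0.1},{"dx":0,"dy":0,"dz":0,"roll":-0.1},{"dx":0,"dy":0,"dz":0,"roll":-0.1}]'

```text
t: 18.68
eef_pos: [0.526, 0.1602, 0.0736]
ee_rot: [0.448, 0.551, 0.438, -0.551]
force: [-1.9, -0.3, 1.8]
width: 0.034
```

Emit:
servo_tool --plan '[{"dx":0,"dy":0,"dz":0,"roll":-0.1},{"dx":0,"dy":0,"dz":0,"roll":-0.1},{"dx":0,"dy":0,"dz":0,"roll":-0.1},{"dx":0,"dy":0,"dz":0,"roll":-0.1},{"dx":0,"dy":0,"dz":0,"roll":0}]'

```text
t: 19.1
eef_pos: [0.5251, 0.1602, 0.0738]
ee_rot: [0.553, 0.445, 0.545, -0.447]
force: [-0.2, -0.8, 0.8]
width: 0.0337
```

```bash
python3 -c "
from h import *
show()"
```

```text
t 19.1 p [0.5251 0.1602 0.0738] x [ 0.008 -0.009 -1.   ] yaw_y 0.206 w 0.0337 F [-0.2 -0.8  0.8] T [ 0.14 -0.17  0.04] q [-0.89  0.27  0.61  1.91 -0.17  1.01 -0.  ]
```

Turned 1.467 of 1.57. One last trim, then a final look.

Emit:
servo_tool --plan '[{"dx":0,"dy":0,"dz":0,"roll":-0.06},{"dx":0,"dy":0,"dz":0,"roll":-0.04},{"dx":0,"dy":0,"dz":0,"roll":0},{"dx":0,"dy":0,"dz":0,"roll":0}]'

```text
t: 19.43
eef_pos: [0.5249, 0.1602, 0.0739]
ee_rot: [0.573, 0.42, 0.565, -0.421]
force: [-0.5, -0.2, 0.3]
width: 0.0339
```

```bash
python3 - <<'E'
from kn2 import *
show(); P=vision.camera_params('wrist'); im,d=vision.read_camera('wrist'); cv2.imwrite('pics/f.png',im)
c=toc(cloud(d,P)); hsv=cv2.cvtColor(im,cv2.COLOR_BGR2HSV)
q=(hsv[...,0]>4)&(hsv[...,0]<28)&(hsv[...,1]>90)&(abs(c[...,1])<.025)&(c[...,0]<.01)&(c[...,0]>-.12)&(c[...,2]>.008)&(c[...,2]<.03)
p=c[q]; print(len(p)); 
if len(p)>20: print(np.percentile(p[:,0],[.5,99.5]),[np.round(x,1) for x in cv2.minAreaRect(p[:,:2].astype(np.float32)*1000)],np.median(p[:,2]))
E
```

```text
t 19.43 p [0.5249 0.1602 0.0739] x [ 0.008 -0.008 -1.   ] yaw_y 0.298 w 0.0339 F [-0.5 -0.2  0.3] T [ 0.1  -0.05  0.1 ] q [-0.88  0.27  0.6   1.91 -0.16  1.01  0.09]
214
[-0.0562027  -0.03688693] [array([-24.3,  -4.6]), array([ 8.7, 72.9]), np.float64(63.8)] 0.01695560524029867
```

View pics/f.png

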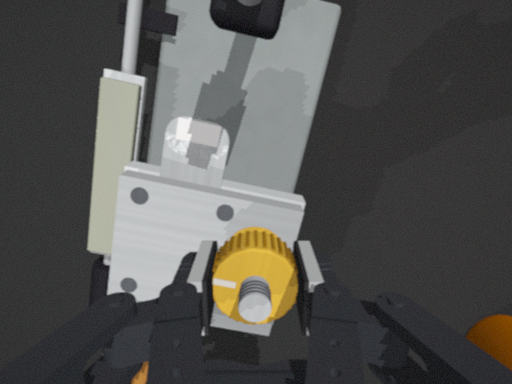

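The mark at (225,283) points along the clamp's +y, so the nut is 90° off its stop. The blade tip shows past the plate at (195,120). One last check of the tip's position before handing in.

```bash
python3 - <<'E'
from kn2 import *
P=vision.camera_params('wrist'); im,d=vision.read_camera('wrist'); c=toc(cloud(d,P))
q=(abs(c[...,1])<.025)&(c[...,0]>.066)&(c[...,0]<.12)&(c[...,2]>.002)&(c[...,2]<.008)
p=c[q]; r=cv2.minAreaRect(p[:,:2].astype(np.float32)*1000); tx=np.percentile(p[:,0],99.5)
print(len(p),'tip x',tx.round(4),'y',np.percentile(p[:,1],[1,99]).round(4),'z',np.median(p[:,2]).round(4),[np.round(x,1) for x in r]); show()
if .091<tx<.1 and abs(p[:,1].mean())<.004: env.hand_in(); print('handed in')
E
```

```text
3612 tip x 0.0942 y [-0.0151  0.0142] z 0.0052 [array([80.2, -0.3]), array([30.3, 28.4]), np.float64(89.8)]
t 19.53 p [0.5249 0.1602 0.0738] x [ 0.008 -0.008 -1.   ] yaw_y 0.299 w 0.034 F [-0.8 -0.2  0.9] T [ 0.09 -0.   -0.1 ] q [-0.88  0.27  0.6   1.91 -0.16  1.01  0.09]
the job is handed in; nothing more can be done
handed in
```

I slid the wooden-handled knife from the mat under the jaw plate until the handle butted against it, and let go of it there. I then ran the nut down to its stop, regripped it centred and backed it off a quarter turn. The job is handed in with the fingers still holding the nut, at 19.5 s.

**Last checks:**
- **Knife:** the blade tip is 94.2 mm past the plate's front edge (95 would be exactly home), so the handle end is within about 1 mm of the plate. It sits about 0.3 mm off the middle of the lane, is aligned to about 0.3°, and lies flat on the bed.
- **Nut at the stop:** the torque jumped from 0.06 to 1.3 N m after 3.64 rad of turning, against 3.66 predicted from the white mark. The fingers slipped by about 0.18 rad once it was against the stop, which is why I regripped before backing off.
- **Quarter turn:** the hand turned back 1.56 rad, and the mark points across the clamp, as it should at 90°.
- **Grip:** the finger opening reads 34 mm on the 36 mm head. I had no direct reading of the grip force, so I relied on the gripper's fixed setting.
- **Bystanders:** the arm touched nothing else as far as the wrist forces showed. I did not measure the bystanders' positions again at the end.

No check failed or disagreed.

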